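# Screw down a filter cover crisscross

## Task

Fasten the loose cover of the suction filter box beside the print jig: screw its four knobs down clockwise a little at a time, in two or more rounds (the first to about halfway) and in a crisscross order (after each knob the diagonally opposite one, then the other pair), so that the cover goes down without cocking and ends fully home, flat and flush with the rim. Finish with every knob snugly tight by feel, none overtightened, and leave the things around it alone.

Things in the scene. Friction and masses are not known exactly. Their poses are not given: they have to be found in the camera images.
- housing: square cast-aluminium box of the jig's suction filter, 140 x 140 x 42 mm, standing fixed on the bench. Origin: centre of its underside; z up; x points away from the robot (towards the brass hose tail), y to the left, both within 0.4 rad. A rim 8 mm wide, its top at z = 42 mm, surrounds a recess 124 mm square; in it, right under the knobs, are four round lands, the seat, at z = 30 mm.
- cover: loose steel cover plate, 121 x 121 x 12 mm, lying level in the recess. Origin: centre of its underside. It starts on four springs with its underside 6 mm above the seat (top 6 mm proud of the rim); fully home the underside is on the seat and the top is flush with the rim. Springs under the corners push up with about 3 N each at the start and 5 N at the seat.
- knob_a: near left screw knob. Steel foot 24 mm in diameter, 9 mm high; above it the black knurled grip, 30 mm in diameter, z = 9 to 36 mm: pinch it from above at any yaw. The four knobs are alike. Origin: centre of the foot's underside, on the upright axis, 45 mm from the housing's centre in x and in y. It cannot come off.
- knob_b: near right screw knob. Clockwise seen from above drives a knob down, 5.0 mm per radian; the whole knob sinks as it turns, so follow it down. It stays where it is left. At the start the foot is 0.2 to 1.8 mm clear above the cover, differently for each knob. Origin as for the near left knob.
- knob_c: far right screw knob. A knob running free needs about 0.15 N m; each 10 N of clamping force at its foot adds about 0.1 N m. Once its corner of the cover is seated the torque climbs steeply. Origin as for the near left knob.
- knob_d: far left screw knob. Snugly tight is about 20 N of clamping force at a knob's foot (under 5 N is loose); more than 60 N is overtightened. Origin as for the near left knob.
- hex_key: bystander: L-shaped black hex key, 47 x 76 x 5 mm, lying flat. Origin: centre of its underside.
- ink_jar: bystander: small white ink pot with screw lid, 54 mm in diameter, 55 mm high. Origin: centre of its underside.
- masking_tape: bystander: beige roll of masking tape, 70 mm across, 25 mm high, lying flat. Origin: centre of its underside.
- small_pot: bystander: slim blue-lidded pot, 38 mm in diameter, 66 mm high. Origin: centre of its underside.

How it is judged:
On the way:
1. all four knobs have been brought part of the way down, to less than 4.8 mm above home, and none is home yet (each still 0.6 mm or more above it) (z of knob_a in the frame of housing between 0.0426 and 0.0468 m and z of knob_b in the frame of housing between 0.0426 and 0.0468 m and z of knob_c in the frame of housing between 0.0426 and 0.0468 m and z of knob_d in the frame of housing between 0.0426 and 0.0468 m), for 0.2 s.
At the end, for the whole second after the job is handed in: the cover lies on its seat (underside within 0.8 mm of it) and flat within 0.010 rad, at rest; each knob clamps it with more than 5 N and less than 60 N (contact force between knob_a and cover between 5 and 60 N and contact force between knob_b and cover between 5 and 60 N and contact force between knob_c and cover between 5 and 60 N and contact force between knob_d and cover between 5 and 60 N and z of cover in the frame of housing below 0.0308 m and angle between cover's own z axis and vertical below 0.01 rad and linear speed of cover below 0.01 m/s); the robot touches nothing.
It fails at once if a knob is overtightened: it presses on the cover with more than 60 N (contact force between any of knob_a, knob_b, knob_c, knob_d and cover above 60 N).
It fails at once if the cover cocks by more than 0.047 rad (about 6 mm from corner to opposite corner): one knob was taken down too far at a time (angle between cover's own z axis and vertical above 0.047 rad).
It fails at once if two neighbouring knobs are both taken down about 2 mm below both others: not crisscross ((z of each of knob_a, knob_b in the frame of housing below 0.046 m and z of each of knob_c, knob_d in the frame of housing above 0.0478 m) or (z of each of knob_a, knob_b in the frame of housing below 0.0445 m and z of each of knob_c, knob_d in the frame of housing above 0.0465 m) or (z of each of knob_a, knob_b in the frame of housing below 0.0428 m and z of each of knob_c, knob_d in the frame of housing above 0.0446 m) or (z of each of knob_b, knob_c in the frame of housing below 0.046 m and z of each of knob_a, knob_d in the frame of housing above 0.0478 m) or (z of each of knob_b, knob_c in the frame of housing below 0.0445 m and z of each of knob_a, knob_d in the frame of housing above 0.0465 m) or (z of each of knob_b, knob_c in the frame of housing below 0.0428 m and z of each of knob_a, knob_d in the frame of housing above 0.0446 m) or (z of each of knob_c, knob_d in the frame of housing below 0.046 m and z of each of knob_a, knob_b in the frame of housing above 0.0478 m) or (z of each of knob_c, knob_d in the frame of housing below 0.0445 m and z of each of knob_a, knob_b in the frame of housing above 0.0465 m) or (z of each of knob_c, knob_d in the frame of housing below 0.0428 m and z of each of knob_a, knob_b in the frame of housing above 0.0446 m) or (z of each of knob_d, knob_a in the frame of housing below 0.046 m and z of each of knob_b, knob_c in the frame of housing above 0.0478 m) or (z of each of knob_d, knob_a in the frame of housing below 0.0445 m and z of each of knob_b, knob_c in the frame of housing above 0.0465 m) or (z of each of knob_d, knob_a in the frame of housing below 0.0428 m and z of each of knob_b, knob_c in the frame of housing above 0.0446 m)).
It fails at once if a bystander is moved more than 15 mm (distance of any of hex_key, ink_jar, masking_tape, small_pot from where it was at the start of the episode above 0.015 m).
It also fails if it takes over 72 s, if anything falls off the work surface, if the arm or the gripper's body presses on something with over 40 N, if the wrist force passes 120 N, or if a joint passes its speed limit or range.

## Robot

A 7-joint arm with a two-finger parallel gripper is mounted at the origin on a cart in front of the work surface, level with it; the furniture and walls round the work are solid. World frame = base frame: x ahead of the robot, y to its left, z up, the work surface at z = 0. Lengths are in m, angles in rad, forces in N, time in s.
With the tool pointing down it reaches from about 0.4 to 0.85 m from the base axis. Payload 10.4 kg.
Tool frame: the origin (TCP) lies at the centre of the arm's flange, where the gripper is bolted on; the fingertips stand 173 mm ahead of it and the grasp point (between the pads) lies 155 mm ahead of it; z points along the fingers, y is the line along which they close (so a half turn about z gives the same grasp; the last joint's range is limited). The gripper opens to 85 mm and grips with 20 to 120 N. Pads are 22 mm wide; open, the fingers measure 114 mm over their backs; the gripper's body (76 mm by 85 mm) begins 54 mm behind the grasp point. The pads swing forward as they close: fully open they stand 13 mm farther back than shut.
Start: joints at [1.311, 0.332, -0.065, 1.46, 0.022, 1.35, -0.088], TCP at [0.147, -0.608, 0.405] pointing down, gripper open.
Joint ranges: [-2.6, 2.6], [-0.5, 2.12], [-1.47, 1.34], [0.16, 2.42], [-1.27, 4.41], [0.06, 2.06], [-2.6, 2.6]. Speed limits (rad/s): [2.22, 2.22, 2.79, 2.79, 3.14, 3.14, 3.14].

## Interface

Orientations are given as a unit quaternion [x, y, z, w].
In Python, from workcell import manip, viewer, finder gives the robot as it stands.
- The arm moves only by the tool arm_command, never from a script. Its argument "plan" is a list of rows, each an object with "dp": the shift along the tool's x, y, z in mm, a list of three; "spin": the turn about the tool's z in rad. A call has 1 to 5 rows; each row shifts and turns the commanded pose from where the row before left it, along the tool's axes as they then stand; what a row does not reach is not made up. A row lasts 1/10 s, in which the tool goes at most 50 mm and 8.59 degrees, less where a joint would pass 70% of its speed; a pose out of reach is approached as far as the arm can. A call is refused whole if a number of a shift passes 50 or a number of a turn 0.15, either way. A call with a gripper value outside its range is refused whole. "grip" is the closure, from -1 (fully open) to 1 (shut), set as the call begins (left out, the last holds). The fingers move at their own pace and stop on an object; "newtons" is the grip in N (left out, the last holds). Time passes only in rows, so rows that do not move let the fingers close. It gives the time, the measured TCP pose, the force, the opening and the grip force at its end, in the units of the state.
- manip.get_obs(): the state, without advancing time (a new reading comes with each control period).
- viewer.camera(name): name is "scene" or "top"; returns the picture (400x640x3 uint8, blue, green, red); there is no depth.
- viewer.camera_params(name): a dict with "vertical_fov" (degrees; the focal length in pixels is half the picture's height over the tangent of half this angle, whatever the lens; pixels are square), "cx", "cy" (the principal point, pixels), "R" (3x3) and "t" (3): a world point X has camera coordinates R X + t. Camera axes: x right, y down, z forward; pixel columns grow to the right and rows downward; lengths in m; the calibration is good to about 2 mm. A picture is of the moment at which its call begins. camera_params takes no time and is no camera call.
- manip.hand_in(): hands the job in; it is judged then, once.
Trained networks look in the newest picture that a camera, given by its name, has taken for a name from the list of things; names that differ only in an ending like _2 or _b are one class to them, and where a whole thing is asked for, a point or a joint stands for the part that bears it (a point fixed in the world has none). Each returns a list of dicts, best first, with "score" (0 to 1); they miss things now and then, are a little off and sometimes report something else, mostly with a low value. They report only what shows in the picture. A call takes as long as a camera call.
- finder.find_in(camera, thing): "position" ([x, y, z] in m, in world coordinates, good to about 4 mm: the middle of the surface that is visible of it).
The state is a dict: "clock": time; "joint_pos": joint angles; "joint_velocities": joint speeds; "tau": joint torques, N m; "position": TCP position; "ee_rot": TCP orientation; "ft_force": force on the tool from outside, world axes, zero at the start; "torque": the same for the moment, N m; "grip_width": opening from 0.0 (shut) to 1.0 (fully open); "grasp_force": force on a finger pad.
Only numpy, scipy, OpenCV 4.12 (cv2) and the standard library are available. Lean on these libraries where they do the work, as an engineer would, in place of code of your own. Each camera call takes 0.05 s, during which the arm holds its last target. There are 200 camera calls.

## Working session

There is one attempt and no reset: what is moved stays moved. The work goes in short steps, Python scripts to look and compute and a tool call to move; the robot and the scene stay as the last step left them, time stands still between calls to the robot, and variables do not carry over. Pictures are saved under pics/ and viewed, at most 10 in all, crops included, and the job is handed in when it is done.

Besides the shell and the picture viewer there is one more tool, called after "Call:" by a JSON object that holds its "op" and its "data". arm_command: Moves the arm, as the interface text tells. Its arguments: {"type":"object","properties":{"plan":{"type":"array","items":{"type":"object","properties":{"dp":{"type":"array","items":{"type":"number"}},"spin":{"type":"number"}}}},"grip":{"type":"number"},"newtons":{"type":"number"}},"required":["plan"]}

```bash
mkdir -p pics; python3 - <<'E'
from workcell import manip, viewer, finder
import cv2
for c in("top","scene"):
    im=viewer.camera(c); cv2.imwrite(f"pics/{c}0.png",im)
    p=viewer.camera_params(c); print(c,p)
    for n in("knob_a","housing","cover","small_pot","ink_jar","masking_tape","hex_key"):
        print(n,[(round(d["score"],2),[round(v,4) for v in d["position"]]) for d in finder.find_in(c,n)][:6])
print(manip.get_obs())
E
```

```text
top {'vertical_fov': 55.328787021396295, 'cx': 321.29970666340694, 'cy': 192.27784026191435, 'R': array([[-0.01405857, -0.9990614 , -0.04097175],
       [-0.99248737,  0.01892317, -0.12087484],
       [ 0.1215367 ,  0.03896462, -0.99182185]]), 't': array([-0.20477906,  0.59129254,  0.86153066])}
knob_a [(0.73, [0.5489, -0.2666, 0.0811]), (0.67, [0.6371, -0.2615, 0.0867]), (0.66, [0.5323, -0.1797, 0.0883]), (0.55, [0.6282, -0.1699, 0.079])]
housing [(0.75, [0.5783, -0.2168, 0.0441])]
cover [(0.77, [0.583, -0.2234, 0.0482])]
small_pot [(0.74, [0.7401, -0.1958, 0.0661]), (0.54, [0.6279, -0.1732, 0.0826])]
ink_jar [(0.67, [0.7643, -0.0713, 0.0568])]
masking_tape [(0.94, [0.612, -0.3885, 0.0241])]
hex_key []
scene {'vertical_fov': 46.208810600717875, 'cx': 330.2192254888076, 'cy': 199.25976853839995, 'R': array([[-0.7325478 , -0.68058396,  0.01338619],
       [-0.53281457,  0.56103543, -0.63352023],
       [ 0.42365358, -0.47121621, -0.77361032]]), 't': array([0.27356852, 0.47346546, 0.57020621])}
knob_a [(0.82, [0.6191, -0.1617, 0.0847]), (0.72, [0.5444, -0.2674, 0.0817]), (0.67, [0.6328
[... 334 characters left out ...]
 'joint_pos': array([ 1.31139601,  0.33219509, -0.06471954,  1.46008698,  0.02162351,
        1.34986681, -0.08850955]), 'joint_velocities': array([ 0.00055346,  0.0005079 , -0.00083562,  0.00092093, -0.00201107,
       -0.00087656,  0.00056521]), 'tau': array([ 6.22160514e-04, -6.25177073e+01,  4.94069781e-02, -3.91818810e+01,
        1.65196904e-02,  1.67812435e-03,  3.21741618e-05]), 'position': array([ 0.14664589, -0.60756725,  0.40474687]), 'ee_rot': array([9.92997877e-01, 1.18132176e-01, 1.16593667e-05, 6.87113805e-05]), 'ft_force': array([0.06577415, 0.41387098, 0.47386688]), 'torque': array([-0.00705289, -0.02742851, -0.00422588]), 'grasp_force': 0.0, 'grip_width': 1.000010256360377}
```

View pics/top0.png

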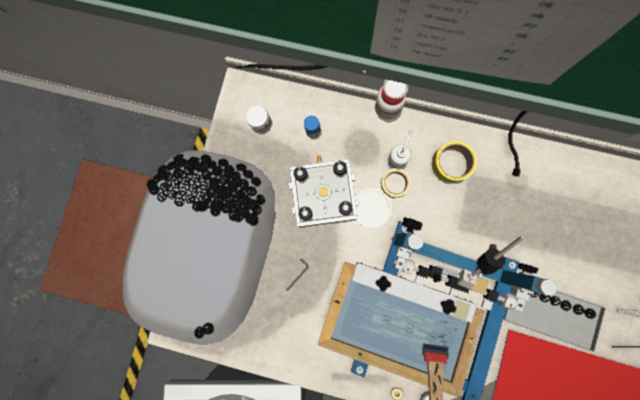

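View pics/scene0.png

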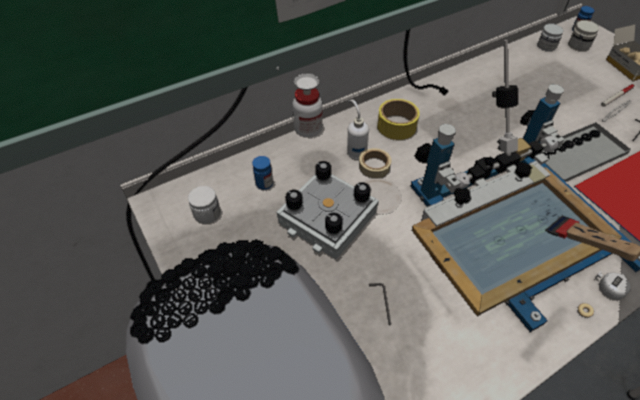

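Both views agree: the filter box is at top px (323,193) with knobs at (300,174), (345,169), (305,212) and (347,209). A large grey/black blob stands to the left. I'll triangulate that, fit the knob positions precisely and work out the housing yaw.

```bash
cat > h.py <<'E'
from workcell import manip, viewer, finder
import numpy as np, cv2
from scipy.optimize import least_squares
P={c:viewer.camera_params(c) for c in("top","scene")}
def K(c):
    p=P[c]; f=200/np.tan(np.radians(p["vertical_fov"])/2); return np.array([[f,0,p["cx"]],[0,f,p["cy"]],[0,0,1]])
def proj(c,X):
    q=(np.asarray(X)@P[c]["R"].T+P[c]["t"])@K(c).T; return q[...,:2]/q[...,2:]
def tri(a,b):
    M=[K(c)@np.c_[P[c]["R"],P[c]["t"]] for c in("top","scene")]
    X=cv2.triangulatePoints(M[0],M[1],np.array(a,float).reshape(2,1),np.array(b,float).reshape(2,1)); return (X[:3]/X[3]).ravel()
def st():
    o=manip.get_obs(); q=o["ee_rot"]; print(round(o["clock"],2),o["position"].round(4),q.round(4),o["ft_force"].round(1),o["torque"].round(2),o["grip_width"],o["grasp_force"],o["joint_pos"].round(2))
E
python3 - <<'E'
from h import *
for c in P: print(c,"cam",-P[c]["R"].T@P[c]["t"])
print("blob",tri((205,185),(225,285)),tri((180,165),(150,310)), tri((255,200),(285,260)))
D=[]
for c in P:
    D+= [d["position"] for n in("knob_a",) for d in finder.find_in(c,n)]
D=np.array([d for d in D]); print(D.round(3))
rel=np.array([[-45,45],[-45,-45],[45,-45],[45,45]])/1e3
def kn(p):
    c,s=np.cos(p[2]),np.sin(p[2]); return p[:2]+rel@np.array([[c,s],[-s,c]])
def r(p):
    k=kn(p); return np.concatenate([d[:2]-k[np.argmin(np.linalg.norm(k-d[:2],axis=1))] for d in D])
s=least_squares(r,[.587,-.217,.1],loss="soft_l1",f_scale=.004); print(s.x,kn(s.x).round(4),s.fun.round(4))
# dark grips centroid in each picture (crop)
for c in P:
    im=cv2.imread(f"pics/{c}0.png"); X=np.c_[kn(s.x),np.full(4,.0655)]
    uv=proj(c,X); print(c,uv.round(1))
    u,v=uv.mean(0).astype(int); cr=im[v-55:v+55,u-70:u+70]; cv2.imwrite(f"pics/{c}crop.png",cv2.resize(cr,None,fx=5,fy=5,interpolation=cv2.INTER_CUBIC)); print(u-70,v-55)
E
```

```text
top cam [ 0.47926389 -0.24934519  0.91756717]
scene cam [0.21110141 0.18924586 0.73740531]
blob [0.58767569 0.03471045 0.07548555] [0.66252106 0.12971069 0.01537913] [ 0.55811608 -0.07138982  0.05565852]
[[ 0.549 -0.267  0.081]
 [ 0.637 -0.262  0.087]
 [ 0.532 -0.18   0.088]
 [ 0.628 -0.17   0.079]
 [ 0.619 -0.162  0.085]
 [ 0.544 -0.267  0.082]
 [ 0.633 -0.248  0.081]
 [ 0.536 -0.175  0.082]]
[ 0.58479624 -0.21621571  0.13341881] [[ 0.5342 -0.1776]
 [ 0.5462 -0.2668]
 [ 0.6354 -0.2548]
 [ 0.6234 -0.1656]] [ 0.0027  0.0002  0.0017 -0.0067 -0.0019 -0.0021  0.0048 -0.0043 -0.0043
  0.0039 -0.0018 -0.0006 -0.0026  0.0072  0.0017  0.0028]
top [[304.5 214.5]
 [344.3 208.5]
 [338.2 169.3]
 [298.9 175.3]]
251 136
scene [[332.5 226.2]
 [360.1 194.6]
 [321.2 173.7]
 [292.4 203. ]]
256 144
```

```bash
python3 - <<'E'
from h import *
# hand-drawn silhouettes -> visual hull
pt=np.array([[150,180],[185,153],[235,155],[270,185],[273,220],[250,300],[225,335],[190,343],[140,320],[125,275],[135,220]])
ps=np.array([[133,300],[160,270],[230,242],[285,255],[320,285],[350,320],[380,375],[382,400],[140,400],[128,350]])
m={}
for c,p in(("top",pt),("scene",ps)):
    a=np.zeros((400,640),np.uint8); cv2.fillPoly(a,[p],1); m[c]=a
g=np.stack(np.meshgrid(np.arange(-.1,1,.02),np.arange(-.4,.8,.02),np.arange(0,.9,.02),indexing="ij"),-1).reshape(-1,3)
ok=np.ones(len(g),bool); 
for c in m:
    z=(g@P[c]["R"].T+P[c]["t"])[:,2]; uv=np.round(proj(c,g)); 
    vis=(uv[:,0]>=0)&(uv[:,0]<640)&(uv[:,1]>=0)&(uv[:,1]<400)&(z>.02)
    inn=np.zeros(len(g),bool); u=uv[vis].astype(int); inn[vis]=m[c][u[:,1],u[:,0]]>0
    if c=="scene": inn|=(~vis)&(z>.02)&(uv[:,1]>=400)&(uv[:,0]<400)
    ok&=inn
h=g[ok]
for z in np.unique(h[:,2])[::3]:
    s=h[h[:,2]==z]; print(z.round(2),len(s),s.min(0)[:2].round(2),s.max(0)[:2].round(2))
E
```

```text
0.0 309 [ 0.26 -0.08] [0.68 0.26]
0.06 257 [ 0.26 -0.08] [0.68 0.22]
0.12 181 [ 0.28 -0.04] [0.62 0.18]
0.18 117 [ 0.3  -0.02] [0.6  0.16]
0.24 65 [0.32 0.  ] [0.54 0.12]
0.3 25 [0.36 0.02] [0.5  0.08]
0.36 3 [0.38 0.04] [0.44 0.06]
```

View pics/topcrop.png

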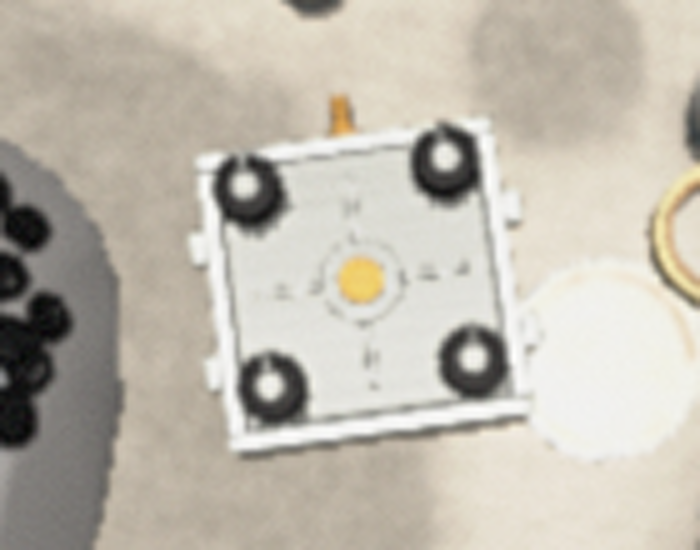

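View pics/scenecrop.png

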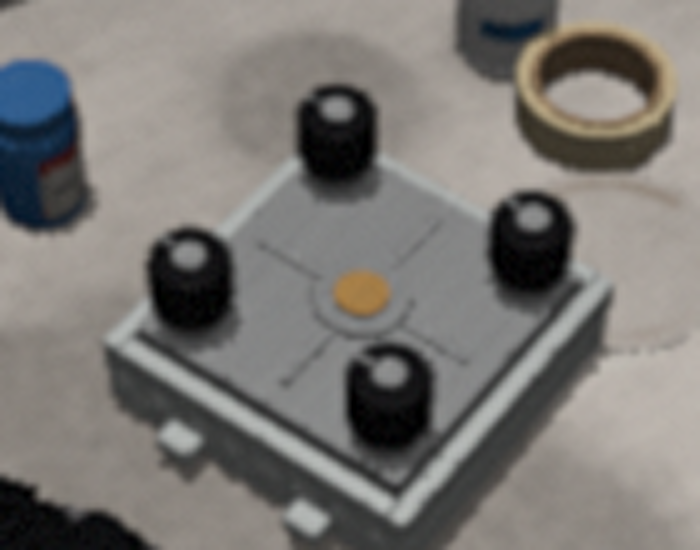

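The crops show the knob caps clearly: top crop at (245,186), (447,159), (472,361), (268,386), and scene crop at (190,253), (339,107), (534,218), (392,373). I'll triangulate these and fit the housing.

```bash
cat >> h.py <<'E'
rel=np.array([[-45,45],[-45,-45],[45,-45],[45,45]])/1e3
def kn(p):
    c,s=np.cos(p[2]),np.sin(p[2]); return p[:2]+rel@np.array([[c,s],[-s,c]])
E
python3 - <<'E'
from h import *
t=(np.array([[268,386],[472,361],[447,159],[245,186]])+.5)/5-.5+[251,136]   # a b c d
s=(np.array([[392,373],[534,218],[339,107],[190,253]])+.5)/5-.5+[256,144]
X=np.array([tri(a,b) for a,b in zip(t,s)]); print(X.round(4))
def r(p):
    k=kn(p); Y=np.c_[k,np.full(4,p[3])]
    return np.concatenate([(proj("top",Y)-t).ravel(),(proj("scene",Y)-s).ravel()])
f=least_squares(r,[.585,-.216,.13,.085]); print(f.x.round(4),kn(f.x).round(4)); print(f.fun.round(1))
print("hose ok; tcp xy from start:"); st()
print("tri key/bystanders")
E
```

```text
[[ 0.5349 -0.1798  0.0867]
 [ 0.545  -0.2686  0.0863]
 [ 0.6347 -0.2594  0.0872]
 [ 0.6244 -0.1699  0.0864]]
[ 0.5848 -0.2194  0.1106  0.0866] [[ 0.5351 -0.1797]
 [ 0.545  -0.2691]
 [ 0.6345 -0.2592]
 [ 0.6245 -0.1697]]
[ 0.5  0.7  0.6  0.4  0.2  0.5  0.2  0.4 -0.9 -0.1 -0.2 -0.4 -0.3  0.2
 -0.6 -0.1]
hose ok; tcp xy from start:
0.9 [ 0.1466 -0.6076  0.4047] [0.993  0.1181 0.     0.    ] [-0.6 -0.  -0.4] [0.01 0.01 0.02] 0.9977752847457865 0.0 [ 1.31  0.33 -0.06  1.46  0.02  1.35 -0.09]
tri key/bystanders
```

Call:
{"op": "arm_command", "data": {"plan": [{"dp": [20, -13, 0]}, {"dp": [40, -27, 0]}, {"dp": [40, -27, 0]}, {"dp": [40, -27, 0]}, {"dp": [40, -27, 0]}], "grip": -1, "newtons": 50}}

```text
invalid input at $.plan[0]: expected keys dp, spin
```

```bash
python3 -c "
from h import *
st()"
```

```text
0.9 [ 0.1466 -0.6076  0.4047] [0.993  0.1181 0.     0.    ] [-0.6 -0.  -0.4] [0.01 0.01 0.02] 0.9977752847457865 0.0 [ 1.31  0.33 -0.06  1.46  0.02  1.35 -0.09]
```

Call:
{"op": "arm_command", "data": {"plan": [{"dp": [20, -13, 0], "spin": 0}, {"dp": [40, -27, 0], "spin": 0}, {"dp": [40, -27, 0], "spin": 0}, {"dp": [40, -27, 0], "spin": 0}, {"dp": [40, -27, 0], "spin": 0}], "grip": -1, "newtons": 50}}

```text
clock: 1.4
position: [0.2942, -0.4461, 0.405]
ee_rot: [0.993, 0.118, 0.0, 0.0]
ft_force: [-0.2, -0.7, -0.2]
grip_width: 0.996
grasp_force: 0.0
```

```bash
python3 -c "
from h import *
st()"
```

```text
1.4 [ 0.2942 -0.4461  0.405 ] [9.930e-01 1.181e-01 1.000e-04 3.000e-04] [-0.2 -0.7 -0.2] [-0.04  0.    0.01] 0.9964272166110812 0.0 [ 1.09  0.14 -0.2   1.69  0.03  1.31 -0.46]
```

Call:
{"op": "arm_command", "data": {"plan": [{"dp": [40, -27, 0], "spin": 0}, {"dp": [40, -27, 0], "spin": 0}, {"dp": [40, -27, 0], "spin": 0}, {"dp": [40, -27, 0], "spin": 0}, {"dp": [40, -27, 0], "spin": 0}]}}

```text
clock: 1.9
position: [0.4569, -0.2679, 0.4051]
ee_rot: [0.993, 0.118, 0.0, 0.0]
ft_force: [1.2, -1.1, 0.5]
grip_width: 0.997
grasp_force: 0.0
```

Call:
{"op": "arm_command", "data": {"plan": [{"dp": [40, -27, 15], "spin": 0}, {"dp": [0, 0, 35], "spin": -0.14}, {"dp": [0, 0, 25], "spin": -0.14}, {"dp": [0, 0, 0], "spin": -0.14}, {"dp": [0, 0, 0], "spin": -0.14}], "grip": -0.4}}

```text
clock: 2.4
position: [0.488, -0.2341, 0.329]
ee_rot: [0.921, 0.391, -0.0, -0.001]
ft_force: [-0.1, 0.4, -0.1]
grip_width: 0.702
grasp_force: 0.0
```

```bash
cat >> h.py <<'E'
f0=[.5848,-.2194,.1106]
def go(i,yaw=None,z=None):
    "dp (mm) in current tool axes & spin to knob i"
    o=manip.get_obs(); q=o["ee_rot"]; from scipy.spatial.transform import Rotation as Ro
    R=Ro.from_quat(q).as_matrix(); y=np.arctan2(R[1,0],R[0,0])
    T=np.array([*kn(f0)[i],z if z else o["position"][2]]); d=R.T@(T-o["position"])*1e3
    print("t",round(o["clock"],2),"yaw",y.round(3),"tilt",R[:2,2].round(4),"z",o["position"][2].round(4),"dp",d.round(1),"spin",None if yaw is None else round(y-yaw,3),"F",(R.T@o["ft_force"]).round(1),"M",(R.T@o["torque"]).round(3),"w",round(o["grip_width"],3),"gf",round(o["grasp_force"],1),"j",o["joint_pos"].round(2))
E
python3 -c "
from h import *
go(0,1.04,.30)"
```

```text
t 2.4 yaw 0.803 tilt [-0.0014  0.0008] z 0.329 dp [71.9 -3.9 28.9] spin -0.237 F [ 0.2 -0.3  0.1] M [ 0.015 -0.033  0.01 ] w 0.702 gf 0.0 j [ 0.79  0.24 -0.49  1.76  0.12  1.17 -0.5 ]
```

Call:
{"op": "arm_command", "data": {"plan": [{"dp": [36, -2, 15], "spin": 0}, {"dp": [36, -2, 14], "spin": 0}, {"dp": [0, 0, 0], "spin": -0.12}, {"dp": [0, 0, 0], "spin": -0.12}, {"dp": [0, 0, 0], "spin": 0}]}}

```text
clock: 2.9
position: [0.5357, -0.1799, 0.3007]
ee_rot: [0.868, 0.496, -0.0, -0.0]
ft_force: [-0.0, 0.3, 0.3]
grip_width: 0.698
grasp_force: 0.0
```

```bash
python3 -c "
from h import *
go(0,1.04,.228)
im=viewer.camera('scene'); cv2.imwrite('pics/s1.png',cv2.resize(im[60:320,200:500],None,fx=2.3,fy=2.3,interpolation=cv2.INTER_CUBIC))"
```

```text
t 2.9 yaw 1.039 tilt [-0.0001  0.0002] z 0.3007 dp [-0.1 -0.7 72.7] spin -0.001 F [ 0.3 -0.2 -0.3] M [ 0.017 -0.063 -0.017] w 0.698 gf 0.0 j [ 0.71  0.34 -0.55  1.73  0.19  1.13 -0.43]
```

View pics/s1.png

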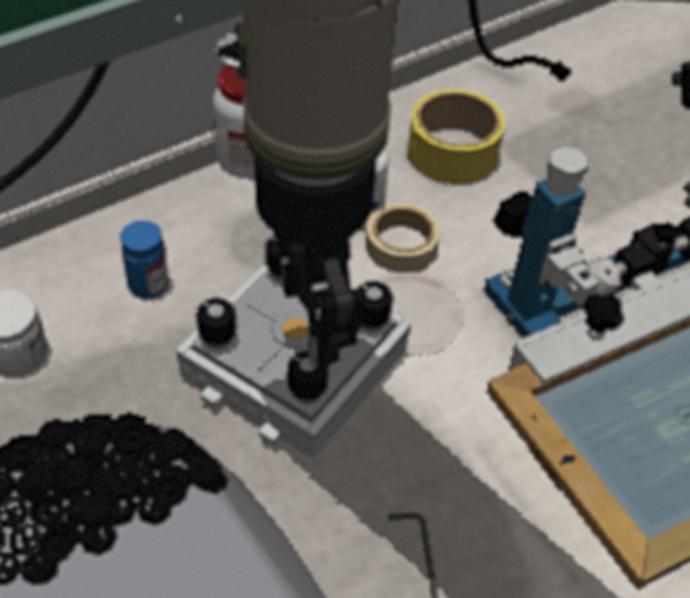

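The gripper hangs right over the near-left knob (crop px 308,375), with the fingers clear of the other knobs. Next I'll descend and close.

Call:
{"op": "arm_command", "data": {"plan": [{"dp": [0, -1, 25], "spin": 0}, {"dp": [0, 0, 25], "spin": 0}, {"dp": [0, 0, 17], "spin": 0}, {"dp": [0, 0, 5], "spin": 0}, {"dp": [0, 0, 0], "spin": 0}]}}

```text
clock: 3.45
position: [0.5346, -0.1797, 0.2287]
ee_rot: [0.869, 0.494, -0.0, -0.0]
ft_force: [-0.5, 0.0, 0.1]
grip_width: 0.701
grasp_force: 0.0
```

```bash
python3 -c "
from h import *
go(0,1.04,.228)"
```

```text
t 3.45 yaw 1.035 tilt [-0.0007  0.0002] z 0.2287 dp [0.3 0.4 0.7] spin -0.005 F [-0.2 -0.4 -0.1] M [0.012 0.023 0.016] w 0.701 gf 0.0 j [ 0.69  0.42 -0.53  1.79  0.25  1.   -0.48]
```

Call:
{"op": "arm_command", "data": {"plan": [{"dp": [0, 0, 0], "spin": 0}, {"dp": [0, 0, 0], "spin": 0}, {"dp": [0, 0, 0], "spin": 0}, {"dp": [0, 0, 0], "spin": 0}], "grip": 1}}

```text
clock: 3.85
position: [0.5357, -0.1799, 0.2304]
ee_rot: [0.869, 0.495, 0.001, 0.001]
ft_force: [2.3, -2.3, 6.8]
grip_width: 0.337
grasp_force: 49.4
```

```bash
python3 -c "
from h import *
go(0,1.04,.228)"
```

```text
t 3.85 yaw 1.036 tilt [ 0.0034 -0.0015] z 0.2304 dp [-0.  -0.7  2.4] spin -0.004 F [-0.8  3.2 -6.7] M [-0.572 -0.141  0.007] w 0.337 gf 49.4 j [ 0.69  0.42 -0.53  1.79  0.25  1.   -0.48]
```

Call:
{"op": "arm_command", "data": {"plan": [{"dp": [0, 0, 0.3], "spin": 0.14}, {"dp": [0, 0, 0.7], "spin": 0.14}, {"dp": [0, 0, 0.7], "spin": 0.14}, {"dp": [0, 0, 0.7], "spin": 0.14}]}}

```text
clock: 4.25
position: [0.5355, -0.1798, 0.2277]
ee_rot: [0.972, 0.233, 0.001, 0.001]
ft_force: [2.9, 0.1, 4.1]
grip_width: 0.336
grasp_force: 49.6
```

```bash
python3 -c "
from h import *
go(0,.336,.228)"
```

```text
t 4.25 yaw 0.471 tilt [ 0.0028 -0.0011] z 0.2277 dp [-0.3 -0.3 -0.3] spin 0.135 F [ 2.7  1.2 -4.1] M [-0.367  0.294 -0.169] w 0.336 gf 49.6 j [ 0.61  0.4  -0.43  1.79  0.2   0.99 -1.01]
```

Call:
{"op": "arm_command", "data": {"plan": [{"dp": [0, 0, 0.7], "spin": 0.14}, {"dp": [0, 0, 0], "spin": 0}]}}

```text
clock: 4.45
position: [0.5355, -0.1797, 0.227]
ee_rot: [0.986, 0.165, 0.001, 0.001]
ft_force: [1.9, -0.7, 5.2]
grip_width: 0.337
grasp_force: 49.5
```

```bash
python3 -c "
from h import *
go(0,.336,.228)"
```

```text
t 4.45 yaw 0.332 tilt [ 0.0027 -0.0011] z 0.227 dp [-0.4 -0.2 -1. ] spin -0.004 F [ 1.5  1.3 -5.2] M [-0.37   0.363  0.17 ] w 0.337 gf 49.5 j [ 0.58  0.4  -0.41  1.79  0.19  0.98 -1.14]
```

Call:
{"op": "arm_command", "data": {"plan": [{"dp": [0, 0, 0], "spin": 0}, {"dp": [0, 0, 0], "spin": 0}, {"dp": [0, 0, -15], "spin": 0}, {"dp": [0, 0, -35], "spin": 0}], "grip": -0.4}}

```text
clock: 4.85
position: [0.5336, -0.1793, 0.2744]
ee_rot: [0.986, 0.168, -0.002, -0.002]
ft_force: [0.8, -0.1, 1.2]
grip_width: 0.701
grasp_force: 0.0
```

Call:
{"op": "arm_command", "data": {"plan": [{"dp": [22, 36, 0], "spin": 0}, {"dp": [23, 36, 0], "spin": 0}, {"dp": [23, 36, 0], "spin": 0}, {"dp": [0, 0, 0], "spin": -0.14}, {"dp": [0, 0, 0], "spin": -0.14}]}}

```text
clock: 5.35
position: [0.6351, -0.2597, 0.2759]
ee_rot: [0.952, 0.306, -0.0, -0.0]
ft_force: [-0.4, -0.1, 0.6]
grip_width: 0.698
grasp_force: 0.0
```

Call:
{"op": "arm_command", "data": {"plan": [{"dp": [0, 0, 0], "spin": -0.14}, {"dp": [0, 0, 0], "spin": -0.14}, {"dp": [0, 0, 0], "spin": -0.14}, {"dp": [0, 0, 0], "spin": 0}]}}

```text
clock: 5.75
position: [0.6345, -0.2592, 0.2765]
ee_rot: [0.868, 0.496, 0.0, -0.0]
ft_force: [-0.2, 0.5, -0.6]
grip_width: 0.697
grasp_force: 0.0
```

```bash
python3 -c "
from h import *
go(2,1.04,.229)"
```

```text
t 5.75 yaw 1.039 tilt [0.0001 0.0003] z 0.2765 dp [ 0.  -0.  47.5] spin -0.001 F [ 0.4 -0.4  0.6] M [-0.028  0.006 -0.008] w 0.697 gf 0.0 j [ 0.67  0.6  -0.5   1.41  0.29  1.21 -0.39]
```

Precise. Now I'll do knob c in one chain.

Call:
{"op": "arm_command", "data": {"plan": [{"dp": [0, 0, 25], "spin": 0}, {"dp": [0, 0, 18], "spin": 0}, {"dp": [0, 0, 4.5], "spin": 0}, {"dp": [0, 0, 0], "spin": 0}]}}

```text
clock: 6.15
position: [0.6344, -0.2589, 0.2275]
ee_rot: [0.869, 0.495, -0.001, -0.001]
ft_force: [-0.3, 0.3, 0.2]
grip_width: 0.694
grasp_force: 0.0
```

Call:
{"op": "arm_command", "data": {"plan": [{"dp": [0, 0, 0], "spin": 0}, {"dp": [0, 0, 0], "spin": 0}, {"dp": [0, 0, 0], "spin": 0}, {"dp": [0, 0, 0], "spin": 0}], "grip": 1}}

```text
clock: 6.55
position: [0.6354, -0.2593, 0.2298]
ee_rot: [0.869, 0.495, 0.001, 0.001]
ft_force: [3.8, -0.5, 4.1]
grip_width: 0.338
grasp_force: 49.7
```

```bash
python3 -c "
from h import *
go(2,1.04,.229)"
```

```text
t 6.55 yaw 1.036 tilt [ 0.0031 -0.0012] z 0.2298 dp [-0.4 -0.8  0.8] spin -0.004 F [ 1.5  3.5 -4.1] M [-0.745  0.079  0.005] w 0.338 gf 49.7 j [ 0.66  0.65 -0.48  1.44  0.32  1.13 -0.41]
```

Call:
{"op": "arm_command", "data": {"plan": [{"dp": [0, 0, 0.3], "spin": 0.14}, {"dp": [0, 0, 0.7], "spin": 0.14}, {"dp": [0, 0, 0.7], "spin": 0.14}, {"dp": [0, 0, 0.7], "spin": 0.14}]}}

```text
clock: 6.95
position: [0.6352, -0.2589, 0.227]
ee_rot: [0.972, 0.233, 0.001, 0.001]
ft_force: [1.0, -0.7, 5.0]
grip_width: 0.338
grasp_force: 49.9
```

```bash
python3 -c "
from h import *
go(2,.336,.228)"
```

```text
t 6.95 yaw 0.471 tilt [ 0.0021 -0.0006] z 0.227 dp [-0.7 -0.1 -1. ] spin 0.135 F [ 0.6  1.  -4.9] M [-0.216  0.319 -0.137] w 0.338 gf 49.9 j [ 0.58  0.63 -0.38  1.45  0.24  1.11 -0.93]
```

Call:
{"op": "arm_command", "data": {"plan": [{"dp": [0, 0, 0.7], "spin": 0.14}, {"dp": [0, 0, 0], "spin": 0}]}}

```text
clock: 7.15
position: [0.6352, -0.2587, 0.2263]
ee_rot: [0.986, 0.166, 0.001, 0.001]
ft_force: [2.3, -0.3, 5.1]
grip_width: 0.337
grasp_force: 50.1
```

```bash
python3 -c "
from h import *
go(1,.336,.228)"
```

```text
t 7.15 yaw 0.334 tilt [ 0.0019 -0.0007] z 0.2263 dp [-88.6 -19.8  -1.9] spin -0.002 F [ 2.   1.  -5.1] M [-0.095  0.36   0.177] w 0.337 gf 50.1 j [ 0.57  0.63 -0.35  1.45  0.23  1.1  -1.06]
```

Call:
{"op": "arm_command", "data": {"plan": [{"dp": [0, 0, 0], "spin": 0}, {"dp": [0, 0, 0], "spin": 0}, {"dp": [0, 0, -15], "spin": 0}, {"dp": [0, 0, -35], "spin": 0}], "grip": -0.4}}

```text
clock: 7.55
position: [0.6335, -0.2588, 0.273]
ee_rot: [0.986, 0.168, -0.003, -0.002]
ft_force: [-0.4, -0.4, 0.3]
grip_width: 0.698
grasp_force: 0.0
```

Call:
{"op": "arm_command", "data": {"plan": [{"dp": [-30, -7, 0], "spin": 0}, {"dp": [-30, -7, 0], "spin": 0}, {"dp": [-29, -6, 0], "spin": 0}, {"dp": [0, 0, 0], "spin": -0.14}, {"dp": [0, 0, 0], "spin": -0.14}]}}

```text
clock: 8.05
position: [0.5432, -0.27, 0.2765]
ee_rot: [0.952, 0.306, -0.0, 0.001]
ft_force: [0.1, 0.2, 0.3]
grip_width: 0.699
grasp_force: 0.0
```

Call:
{"op": "arm_command", "data": {"plan": [{"dp": [0, 0, 0], "spin": -0.14}, {"dp": [0, 0, 0], "spin": -0.14}, {"dp": [0, 0, 0], "spin": -0.14}, {"dp": [0, 0, 0], "spin": 0}]}}

```text
clock: 8.45
position: [0.544, -0.2697, 0.276]
ee_rot: [0.868, 0.497, 0.0, 0.0]
ft_force: [0.2, -0.7, -0.5]
grip_width: 0.699
grasp_force: 0.0
```

```bash
python3 -c "
from h import *
go(1,1.04,.229)"
```

```text
t 8.45 yaw 1.04 tilt [ 0.0003 -0.0001] z 0.276 dp [ 1.1  0.6 47. ] spin -0.0 F [-0.5  0.6  0.5] M [ 0.002  0.012 -0.03 ] w 0.699 gf 0.0 j [ 0.78  0.44 -0.49  1.64  0.23  1.12 -0.31]
```

Call:
{"op": "arm_command", "data": {"plan": [{"dp": [1, 0.5, 25], "spin": 0}, {"dp": [0, 0, 18], "spin": 0}, {"dp": [0, 0, 4], "spin": 0}, {"dp": [0, 0, 0], "spin": 0}]}}

```text
clock: 8.85
position: [0.5449, -0.2689, 0.2282]
ee_rot: [0.869, 0.495, -0.0, -0.0]
ft_force: [-0.4, 0.6, 0.7]
grip_width: 0.698
grasp_force: 0.0
```

Call:
{"op": "arm_command", "data": {"plan": [{"dp": [0, 0, 0], "spin": 0}, {"dp": [0, 0, 0], "spin": 0}, {"dp": [0, 0, 0], "spin": 0}, {"dp": [0, 0, 0], "spin": 0}], "grip": 1}}

```text
clock: 9.25
position: [0.546, -0.2694, 0.2299]
ee_rot: [0.869, 0.495, 0.001, 0.002]
ft_force: [4.5, -2.5, 6.1]
grip_width: 0.336
grasp_force: 49.8
```

```bash
python3 -c "
from h import *
go(1,1.04,.229)"
```

```text
t 9.25 yaw 1.036 tilt [ 0.0038 -0.0019] z 0.2299 dp [-0.2 -1.   0.9] spin -0.004 F [ 0.1  5.2 -6. ] M [-1.01e+00  1.60e-02  1.00e-03] w 0.336 gf 49.8 j [ 0.76  0.49 -0.48  1.67  0.26  1.04 -0.33]
```

Call:
{"op": "arm_command", "data": {"plan": [{"dp": [0, 0, 0.3], "spin": 0.14}, {"dp": [0, 0, 0.7], "spin": 0.14}, {"dp": [0, 0, 0.7], "spin": 0.14}, {"dp": [0, 0, 0.7], "spin": 0.14}]}}

```text
clock: 9.65
position: [0.5458, -0.2692, 0.2272]
ee_rot: [0.972, 0.233, 0.001, 0.001]
ft_force: [2.9, -1.5, 4.8]
grip_width: 0.335
grasp_force: 49.9
```

```bash
python3 -c "
from h import *
go(1,.336,.228)"
```

```text
t 9.65 yaw 0.471 tilt [ 0.003  -0.0013] z 0.2272 dp [-0.7 -0.4 -0.9] spin 0.135 F [ 1.9  2.7 -4.8] M [-0.49   0.491 -0.133] w 0.335 gf 49.9 j [ 0.68  0.48 -0.37  1.68  0.2   1.02 -0.86]
```

Call:
{"op": "arm_command", "data": {"plan": [{"dp": [0, 0, 0.7], "spin": 0.14}, {"dp": [0, 0, 0], "spin": 0}]}}

```text
clock: 9.85
position: [0.5458, -0.269, 0.2264]
ee_rot: [0.986, 0.165, 0.001, 0.001]
ft_force: [3.4, -1.6, 5.6]
grip_width: 0.332
grasp_force: 49.9
```

```bash
python3 -c "
from h import *
go(3,.336,.228)"
```

```text
t 9.85 yaw 0.332 tilt [ 0.0029 -0.0014] z 0.2264 dp [106.8 -68.3  -1.5] spin -0.004 F [ 2.7  2.6 -5.6] M [-0.495  0.644  0.129] w 0.332 gf 49.9 j [ 0.66  0.48 -0.35  1.68  0.18  1.02 -0.99]
```

Call:
{"op": "arm_command", "data": {"plan": [{"dp": [0, 0, 0], "spin": 0}, {"dp": [0, 0, 0], "spin": 0}, {"dp": [0, 0, -15], "spin": 0}, {"dp": [0, 0, -35], "spin": 0}], "grip": -0.4}}

```text
clock: 10.25
position: [0.5438, -0.2685, 0.2734]
ee_rot: [0.986, 0.168, -0.002, -0.002]
ft_force: [0.8, -0.0, -0.6]
grip_width: 0.704
grasp_force: 0.0
```

Call:
{"op": "arm_command", "data": {"plan": [{"dp": [36, -23, 0], "spin": 0}, {"dp": [36, -23, 0], "spin": 0}, {"dp": [35.5, -22, 0], "spin": 0}, {"dp": [0, 0, 0], "spin": -0.14}, {"dp": [0, 0, 0], "spin": -0.14}]}}

```text
clock: 10.75
position: [0.6247, -0.1672, 0.276]
ee_rot: [0.951, 0.308, 0.0, -0.0]
ft_force: [-0.5, -1.6, 0.0]
grip_width: 0.7
grasp_force: 0.0
```

Call:
{"op": "arm_command", "data": {"plan": [{"dp": [0, 0, 0], "spin": -0.14}, {"dp": [0, 0, 0], "spin": -0.14}, {"dp": [0, 0, 0], "spin": -0.14}, {"dp": [0, 0, 0], "spin": 0}]}}

```text
clock: 11.15
position: [0.6238, -0.1694, 0.2758]
ee_rot: [0.868, 0.496, 0.0, -0.0]
ft_force: [-0.2, 0.3, 0.3]
grip_width: 0.702
grasp_force: 0.0
```

```bash
python3 -c "
from h import *
go(3,1.04,.229)"
```

```text
t 11.15 yaw 1.039 tilt [-0.0001  0.0001] z 0.2758 dp [ 0.1  0.8 46.8] spin -0.001 F [ 0.2 -0.3 -0.3] M [-0.065 -0.005 -0.01 ] w 0.702 gf 0.0 j [ 0.58  0.53 -0.51  1.53  0.27  1.16 -0.52]
```

Call:
{"op": "arm_command", "data": {"plan": [{"dp": [0, 0, 25], "spin": 0}, {"dp": [0, 0, 18], "spin": 0}, {"dp": [0, 0, 4], "spin": 0}, {"dp": [0, 0, 0], "spin": 0}]}}

```text
clock: 11.55
position: [0.6239, -0.1692, 0.2281]
ee_rot: [0.869, 0.494, -0.0, -0.0]
ft_force: [0.0, -0.1, -0.7]
grip_width: 0.694
grasp_force: 0.0
```

Call:
{"op": "arm_command", "data": {"plan": [{"dp": [0, 0, 0], "spin": 0}, {"dp": [0, 0, 0], "spin": 0}, {"dp": [0, 0, 0], "spin": 0}, {"dp": [0, 0, 0], "spin": 0}], "grip": 1}}

```text
clock: 11.95
position: [0.6249, -0.1696, 0.2298]
ee_rot: [0.869, 0.495, 0.001, 0.001]
ft_force: [4.1, -1.6, 6.0]
grip_width: 0.337
grasp_force: 49.7
```

```bash
python3 -c "
from h import *
go(3,1.04,.229)"
```

```text
t 11.95 yaw 1.036 tilt [ 0.0037 -0.0012] z 0.2298 dp [-0.3 -0.2  0.8] spin -0.004 F [ 0.7  4.4 -5.9] M [-0.805 -0.017  0.001] w 0.337 gf 49.7 j [ 0.57  0.57 -0.5   1.56  0.3   1.08 -0.54]
```

Call:
{"op": "arm_command", "data": {"plan": [{"dp": [0, 0, 0.3], "spin": 0.14}, {"dp": [0, 0, 0.7], "spin": 0.14}, {"dp": [0, 0, 0.7], "spin": 0.14}, {"dp": [0, 0, 0.7], "spin": 0.14}]}}

```text
clock: 12.35
position: [0.6247, -0.1693, 0.2271]
ee_rot: [0.972, 0.233, 0.001, 0.001]
ft_force: [3.4, 0.2, 4.8]
grip_width: 0.332
grasp_force: 49.8
```

```bash
python3 -c "
from h import *
go(3,.336,.228)"
```

```text
t 12.35 yaw 0.471 tilt [ 0.003  -0.0007] z 0.2271 dp [-0.3  0.3 -0.9] spin 0.135 F [ 3.2  1.4 -4.8] M [-0.426  0.406 -0.187] w 0.332 gf 49.8 j [ 0.49  0.56 -0.39  1.57  0.23  1.06 -1.06]
```

Call:
{"op": "arm_command", "data": {"plan": [{"dp": [0, 0, 0.7], "spin": 0.14}, {"dp": [0, 0, 0], "spin": 0}]}}

```text
clock: 12.55
position: [0.6247, -0.1692, 0.2263]
ee_rot: [0.986, 0.165, 0.001, 0.001]
ft_force: [2.4, -1.5, 5.6]
grip_width: 0.338
grasp_force: 49.8
```

```bash
python3 -c "
from h import *
go(0,.336,.228)"
```

```text
t 12.55 yaw 0.332 tilt [ 0.0029 -0.0008] z 0.2263 dp [-88.1 -19.3  -1.9] spin -0.004 F [ 1.8  2.2 -5.6] M [-0.365  0.6    0.189] w 0.338 gf 49.8 j [ 0.47  0.55 -0.36  1.57  0.22  1.06 -1.19]
```

Call:
{"op": "arm_command", "data": {"plan": [{"dp": [0, 0, 0], "spin": 0}, {"dp": [0, 0, 0], "spin": 0}, {"dp": [0, 0, -15], "spin": 0}, {"dp": [0, 0, -35], "spin": 0}], "grip": -0.4}}

```text
clock: 12.95
position: [0.6227, -0.1691, 0.273]
ee_rot: [0.986, 0.168, -0.003, -0.001]
ft_force: [1.2, -0.1, 0.4]
grip_width: 0.696
grasp_force: 0.0
```

Call:
{"op": "arm_command", "data": {"plan": [{"dp": [-29, -7, 0], "spin": 0}, {"dp": [-29, -7, 0], "spin": 0}, {"dp": [-29, -6, 0], "spin": 0}, {"dp": [0, 0, 0], "spin": -0.14}, {"dp": [0, 0, 0], "spin": -0.14}]}}

```text
clock: 13.45
position: [0.5345, -0.1794, 0.2762]
ee_rot: [0.952, 0.306, -0.0, 0.0]
ft_force: [0.3, 1.2, -0.8]
grip_width: 0.704
grasp_force: 0.0
```

Call:
{"op": "arm_command", "data": {"plan": [{"dp": [0, 0, 0], "spin": -0.14}, {"dp": [0, 0, 0], "spin": 0}, {"dp": [0, 0, 0], "spin": 0}]}}

```text
clock: 13.75
position: [0.5352, -0.1791, 0.2755]
ee_rot: [0.93, 0.368, 0.0, 0.0]
ft_force: [0.0, 0.2, -0.2]
grip_width: 0.703
grasp_force: 0.0
```

```bash
python3 -c "
from h import *
go(0,.75,.2255)"
```

```text
t 13.75 yaw 0.753 tilt [ 0.0002 -0.0001] z 0.2755 dp [-0.4  0.3 50. ] spin 0.003 F [ 0.1 -0.1  0.2] M [ 0.047 -0.048  0.009] w 0.703 gf 0.0 j [ 0.62  0.35 -0.45  1.76  0.17  1.08 -0.7 ]
```

Call:
{"op": "arm_command", "data": {"plan": [{"dp": [0, 0, 25], "spin": 0}, {"dp": [0, 0, 20], "spin": 0}, {"dp": [0, 0, 5], "spin": 0}, {"dp": [0, 0, 0], "spin": 0}]}}

```text
clock: 14.15
position: [0.5351, -0.179, 0.2247]
ee_rot: [0.93, 0.369, -0.001, -0.0]
ft_force: [0.4, 0.4, 0.6]
grip_width: 0.699
grasp_force: 0.0
```

Call:
{"op": "arm_command", "data": {"plan": [{"dp": [0, 0, 0], "spin": 0}, {"dp": [0, 0, 0], "spin": 0}, {"dp": [0, 0, 0], "spin": 0}, {"dp": [0, 0, 0], "spin": 0}], "grip": 1}}

```text
clock: 14.55
position: [0.536, -0.1795, 0.2265]
ee_rot: [0.929, 0.369, 0.001, 0.001]
ft_force: [1.5, -1.8, 7.2]
grip_width: 0.335
grasp_force: 49.1
```

Call:
{"op": "arm_command", "data": {"plan": [{"dp": [0, 0, 0.3], "spin": 0.1}, {"dp": [0, 0, 0.5], "spin": 0.1}, {"dp": [0, 0, 0.5], "spin": 0.1}]}}

```text
clock: 14.85
position: [0.536, -0.1795, 0.225]
ee_rot: [0.975, 0.224, 0.001, 0.001]
ft_force: [1.3, -1.5, 5.3]
grip_width: 0.336
grasp_force: 49.4
```

```bash
python3 -c "
from h import *
go(0,.35,.2255)"
```

```text
t 14.85 yaw 0.452 tilt [ 0.0028 -0.0013] z 0.225 dp [-0.8 -0.2 -0.5] spin 0.102 F [ 0.5  1.9 -5.3] M [-0.363  0.072 -0.077] w 0.336 gf 49.4 j [ 0.57  0.4  -0.39  1.8   0.18  0.98 -1.01]
```

Call:
{"op": "arm_command", "data": {"plan": [{"dp": [0, 0, 0.5], "spin": 0.1}]}}

```text
clock: 14.95
position: [0.536, -0.1795, 0.2246]
ee_rot: [0.985, 0.175, 0.001, 0.001]
ft_force: [0.7, -2.2, 7.4]
grip_width: 0.334
grasp_force: 49.5
```

```bash
python3 -c "
from h import *
go(2,.35,.2255)"
```

```text
t 14.95 yaw 0.352 tilt [ 0.0028 -0.0013] z 0.2246 dp [ 65.  108.8  -0.5] spin 0.002 F [-0.1  2.3 -7.4] M [-0.379  0.088 -0.21 ] w 0.334 gf 49.5 j [ 0.55  0.4  -0.37  1.8   0.17  0.97 -1.1 ]
```

Call:
{"op": "arm_command", "data": {"plan": [{"dp": [0, 0, 0], "spin": 0}, {"dp": [0, 0, 0], "spin": 0}, {"dp": [0, 0, -15], "spin": 0}, {"dp": [0, 0, -35], "spin": 0}], "grip": -0.4}}

```text
clock: 15.35
position: [0.5341, -0.1788, 0.2719]
ee_rot: [0.984, 0.178, -0.002, -0.001]
ft_force: [-0.6, -1.1, 0.1]
grip_width: 0.695
grasp_force: 0.0
```

Call:
{"op": "arm_command", "data": {"plan": [{"dp": [22, 36, 0], "spin": 0}, {"dp": [22, 36, 0], "spin": 0}, {"dp": [22, 36, 0], "spin": 0}, {"dp": [0, 0, 0], "spin": -0.14}, {"dp": [0, 0, 0], "spin": -0.14}]}}

```text
clock: 15.85
position: [0.6353, -0.2579, 0.2734]
ee_rot: [0.949, 0.316, -0.0, -0.0]
ft_force: [-0.8, -0.1, -0.9]
grip_width: 0.7
grasp_force: 0.0
```

Call:
{"op": "arm_command", "data": {"plan": [{"dp": [0, 0, 0], "spin": -0.12}, {"dp": [0, 0, 0], "spin": 0}, {"dp": [0, 0, 0], "spin": 0}]}}

```text
clock: 16.15
position: [0.6347, -0.2574, 0.2738]
ee_rot: [0.93, 0.368, 0.0, -0.0]
ft_force: [-0.4, 0.2, -0.4]
grip_width: 0.699
grasp_force: 0.0
```

```bash
python3 -c "
from h import *
go(2,.75,.2255)"
```

```text
t 16.15 yaw 0.754 tilt [0.0003 0.0001] z 0.2738 dp [-1.4  1.2 48.3] spin 0.004 F [-0.1 -0.4  0.4] M [ 0.024 -0.025 -0.001] w 0.699 gf 0.0 j [ 0.6   0.59 -0.41  1.41  0.24  1.19 -0.65]
```

Call:
{"op": "arm_command", "data": {"plan": [{"dp": [-1.4, 1.2, 25], "spin": 0}, {"dp": [0, 0, 18], "spin": 0}, {"dp": [0, 0, 5], "spin": 0}, {"dp": [0, 0, 0], "spin": 0}]}}

```text
clock: 16.55
position: [0.6343, -0.2588, 0.2242]
ee_rot: [0.929, 0.369, -0.001, -0.001]
ft_force: [-0.6, -0.1, -0.3]
grip_width: 0.699
grasp_force: 0.0
```

Call:
{"op": "arm_command", "data": {"plan": [{"dp": [0, 0, 0], "spin": 0}, {"dp": [0, 0, 0], "spin": 0}, {"dp": [0, 0, 0], "spin": 0}, {"dp": [0, 0, 0], "spin": 0}], "grip": 1}}

```text
clock: 16.95
position: [0.6352, -0.2593, 0.2266]
ee_rot: [0.929, 0.369, 0.001, 0.001]
ft_force: [2.7, -0.8, 5.1]
grip_width: 0.335
grasp_force: 49.3
```

Call:
{"op": "arm_command", "data": {"plan": [{"dp": [0, 0, 0.3], "spin": 0.1}, {"dp": [0, 0, 0.5], "spin": 0.1}, {"dp": [0, 0, 0.5], "spin": 0.1}]}}

```text
clock: 17.25
position: [0.6351, -0.2591, 0.2251]
ee_rot: [0.974, 0.224, 0.001, 0.0]
ft_force: [0.6, -0.3, 5.9]
grip_width: 0.334
grasp_force: 49.6
```

```bash
python3 -c "
from h import *
go(2,.35,.2255)"
```

```text
t 17.25 yaw 0.453 tilt [ 0.0019 -0.0006] z 0.2251 dp [-0.5 -0.2 -0.4] spin 0.103 F [ 0.4  0.5 -5.9] M [ 0.078  0.014 -0.187] w 0.334 gf 49.6 j [ 0.56  0.63 -0.34  1.45  0.22  1.1  -0.94]
```

Call:
{"op": "arm_command", "data": {"plan": [{"dp": [0, 0, 0.5], "spin": 0.1}]}}

```text
clock: 17.35
position: [0.6351, -0.259, 0.2246]
ee_rot: [0.984, 0.176, 0.001, 0.0]
ft_force: [1.2, 0.2, 6.9]
grip_width: 0.336
grasp_force: 49.7
```

```bash
python3 -c "
from h import *
go(1,.35,.2255)"
```

```text
t 17.35 yaw 0.353 tilt [ 0.0017 -0.0005] z 0.2246 dp [-88.  -21.6  -1.1] spin 0.003 F [ 1.2  0.2 -6.9] M [ 0.163 -0.037 -0.176] w 0.336 gf 49.7 j [ 0.54  0.62 -0.32  1.45  0.21  1.1  -1.03]
```

Call:
{"op": "arm_command", "data": {"plan": [{"dp": [0, 0, 0], "spin": 0}, {"dp": [0, 0, 0], "spin": 0}, {"dp": [0, 0, -15], "spin": 0}, {"dp": [0, 0, -35], "spin": 0}], "grip": -0.4}}

```text
clock: 17.75
position: [0.6335, -0.2588, 0.2713]
ee_rot: [0.984, 0.178, -0.003, -0.002]
ft_force: [0.1, -0.1, 0.8]
grip_width: 0.698
grasp_force: 0.0
```

Call:
{"op": "arm_command", "data": {"plan": [{"dp": [-29, -7, 0], "spin": 0}, {"dp": [-29, -7, 0], "spin": 0}, {"dp": [-30, -7, 0], "spin": 0}, {"dp": [0, 0, 0], "spin": -0.14}, {"dp": [0, 0, 0], "spin": -0.14}]}}

```text
clock: 18.25
position: [0.544, -0.2707, 0.2748]
ee_rot: [0.949, 0.316, 0.0, 0.001]
ft_force: [0.2, 0.6, -0.7]
grip_width: 0.698
grasp_force: 0.0
```

Call:
{"op": "arm_command", "data": {"plan": [{"dp": [0, 0, 0], "spin": -0.12}, {"dp": [0, 0, 0], "spin": 0}, {"dp": [0, 0, 0], "spin": 0}]}}

```text
clock: 18.55
position: [0.5449, -0.2703, 0.274]
ee_rot: [0.93, 0.368, 0.0, 0.0]
ft_force: [0.1, -0.0, -0.3]
grip_width: 0.7
grasp_force: 0.0
```

```bash
python3 -c "
from h import *
go(1,.75,.2255)"
```

```text
t 18.55 yaw 0.754 tilt [ 0.0005 -0.0003] z 0.274 dp [ 0.9 -0.8 48.5] spin 0.004 F [0.1 0.1 0.3] M [ 0.057 -0.013 -0.019] w 0.7 gf 0.0 j [ 0.71  0.43 -0.4   1.64  0.18  1.11 -0.56]
```

Call:
{"op": "arm_command", "data": {"plan": [{"dp": [0.9, -0.8, 25], "spin": 0}, {"dp": [0, 0, 18.5], "spin": 0}, {"dp": [0, 0, 5], "spin": 0}, {"dp": [0, 0, 0], "spin": 0}]}}

```text
clock: 18.95
position: [0.5448, -0.2688, 0.2245]
ee_rot: [0.929, 0.369, -0.0, -0.0]
ft_force: [0.6, 0.4, 0.2]
grip_width: 0.701
grasp_force: 0.0
```

Call:
{"op": "arm_command", "data": {"plan": [{"dp": [0, 0, 0], "spin": 0}, {"dp": [0, 0, 0], "spin": 0}, {"dp": [0, 0, 0], "spin": 0}, {"dp": [0, 0, 0], "spin": 0}], "grip": 1}}

```text
clock: 19.35
position: [0.5457, -0.2695, 0.2265]
ee_rot: [0.929, 0.369, 0.001, 0.001]
ft_force: [1.9, -2.2, 7.3]
grip_width: 0.335
grasp_force: 49.5
```

Call:
{"op": "arm_command", "data": {"plan": [{"dp": [0, 0, 0.3], "spin": 0.1}, {"dp": [0, 0, 0.5], "spin": 0.1}, {"dp": [0, 0, 0.5], "spin": 0.1}]}}

```text
clock: 19.65
position: [0.5456, -0.2693, 0.225]
ee_rot: [0.975, 0.224, 0.001, 0.001]
ft_force: [1.7, -1.6, 7.5]
grip_width: 0.341
grasp_force: 49.8
```

```bash
python3 -c "
from h import *
go(1,.35,.2255)"
```

```text
t 19.65 yaw 0.452 tilt [ 0.0026 -0.0014] z 0.225 dp [-0.4 -0.5 -0.5] spin 0.102 F [ 0.9  2.2 -7.5] M [-0.29   0.086 -0.185] w 0.341 gf 49.8 j [ 0.65  0.48 -0.34  1.68  0.18  1.01 -0.86]
```

Call:
{"op": "arm_command", "data": {"plan": [{"dp": [0, 0, 0.5], "spin": 0.1}]}}

```text
clock: 19.75
position: [0.5456, -0.2692, 0.2245]
ee_rot: [0.984, 0.175, 0.001, 0.001]
ft_force: [0.7, -1.5, 6.3]
grip_width: 0.334
grasp_force: 49.8
```

```bash
python3 -c "
from h import *
go(3,.35,.2255)"
```

```text
t 19.75 yaw 0.353 tilt [ 0.0026 -0.0013] z 0.2245 dp [108.5 -66.1  -0.9] spin 0.003 F [ 0.1  1.6 -6.3] M [-0.154  0.093 -0.098] w 0.334 gf 49.8 j [ 0.64  0.47 -0.32  1.68  0.17  1.01 -0.96]
```

Call:
{"op": "arm_command", "data": {"plan": [{"dp": [0, 0, 0], "spin": 0}, {"dp": [0, 0, 0], "spin": 0}, {"dp": [0, 0, -15], "spin": 0}, {"dp": [0, 0, -35], "spin": 0}], "grip": -0.4}}

```text
clock: 20.15
position: [0.5438, -0.2685, 0.2714]
ee_rot: [0.984, 0.178, -0.002, -0.002]
ft_force: [1.3, -1.0, -0.4]
grip_width: 0.699
grasp_force: 0.0
```

Call:
{"op": "arm_command", "data": {"plan": [{"dp": [36, -22, 0], "spin": 0}, {"dp": [36, -22, 0], "spin": 0}, {"dp": [36, -22, 0], "spin": 0}, {"dp": [0, 0, 0], "spin": -0.14}, {"dp": [0, 0, 0], "spin": -0.14}]}}

```text
clock: 20.65
position: [0.6239, -0.1673, 0.274]
ee_rot: [0.948, 0.318, 0.0, -0.0]
ft_force: [-0.0, -2.1, 0.2]
grip_width: 0.702
grasp_force: 0.0
```

Call:
{"op": "arm_command", "data": {"plan": [{"dp": [0, 0, 0], "spin": -0.12}, {"dp": [0, 0, 0], "spin": 0}, {"dp": [0, 0, 0], "spin": 0}]}}

```text
clock: 20.95
position: [0.623, -0.1695, 0.2736]
ee_rot: [0.93, 0.368, 0.0, 0.0]
ft_force: [-0.1, 0.7, 0.3]
grip_width: 0.702
grasp_force: 0.0
```

```bash
python3 -c "
from h import *
go(3,.75,.2255)"
```

```text
t 20.95 yaw 0.754 tilt [0.0003 0.    ] z 0.2736 dp [ 1.   1.2 48.1] spin 0.004 F [ 0.4 -0.6 -0.3] M [ 0.028 -0.08   0.006] w 0.702 gf 0.0 j [ 0.52  0.51 -0.43  1.53  0.23  1.15 -0.77]
```

Call:
{"op": "arm_command", "data": {"plan": [{"dp": [1, 1.2, 25], "spin": 0}, {"dp": [0, 0, 18], "spin": 0}, {"dp": [0, 0, 5], "spin": 0}, {"dp": [0, 0, 0], "spin": 0}]}}

```text
clock: 21.35
position: [0.6244, -0.1695, 0.2248]
ee_rot: [0.93, 0.369, -0.0, -0.0]
ft_force: [0.3, -0.7, -0.4]
grip_width: 0.696
grasp_force: 0.0
```

Call:
{"op": "arm_command", "data": {"plan": [{"dp": [0, 0, 0], "spin": 0}, {"dp": [0, 0, 0], "spin": 0}, {"dp": [0, 0, 0], "spin": 0}, {"dp": [0, 0, 0], "spin": 0}], "grip": 1}}

```text
clock: 21.75
position: [0.6251, -0.1697, 0.2265]
ee_rot: [0.929, 0.369, 0.001, 0.001]
ft_force: [-0.7, -1.2, 6.7]
grip_width: 0.336
grasp_force: 49.0
```

Call:
{"op": "arm_command", "data": {"plan": [{"dp": [0, 0, 0.3], "spin": 0.1}, {"dp": [0, 0, 0.5], "spin": 0.1}, {"dp": [0, 0, 0.5], "spin": 0.1}]}}

```text
clock: 22.05
position: [0.625, -0.1696, 0.2251]
ee_rot: [0.974, 0.224, 0.001, 0.0]
ft_force: [-1.4, 0.7, 6.4]
grip_width: 0.334
grasp_force: 49.1
```

```bash
python3 -c "
from h import *
go(3,.35,.2255)"
```

```text
t 22.05 yaw 0.453 tilt [ 0.0017 -0.0005] z 0.2251 dp [-0.5 -0.1 -0.4] spin 0.103 F [-0.9 -1.2 -6.4] M [ 0.202 -0.202 -0.206] w 0.334 gf 49.1 j [ 0.46  0.56 -0.36  1.57  0.21  1.06 -1.07]
```

Call:
{"op": "arm_command", "data": {"plan": [{"dp": [0, 0, 0.5], "spin": 0.1}]}}

```text
clock: 22.15
position: [0.625, -0.1695, 0.2246]
ee_rot: [0.984, 0.176, 0.001, 0.0]
ft_force: [-2.1, -0.1, 6.2]
grip_width: 0.338
grasp_force: 49.2
```

```bash
python3 -c "
from h import *
go(0,.35,.2255)"
```

```text
t 22.15 yaw 0.353 tilt [ 0.0016 -0.0004] z 0.2246 dp [-87.9 -21.5  -1.1] spin 0.003 F [-2.  -0.7 -6.2] M [ 0.268 -0.294 -0.144] w 0.338 gf 49.2 j [ 0.45  0.55 -0.34  1.57  0.2   1.05 -1.16]
```

Call:
{"op": "arm_command", "data": {"plan": [{"dp": [0, 0, 0], "spin": 0}, {"dp": [0, 0, 0], "spin": 0}, {"dp": [0, 0, -15], "spin": 0}, {"dp": [0, 0, -35], "spin": 0}], "grip": -0.4}}

```text
clock: 22.55
position: [0.6236, -0.1695, 0.2716]
ee_rot: [0.984, 0.178, -0.002, -0.001]
ft_force: [-1.2, -0.6, 1.1]
grip_width: 0.703
grasp_force: 0.0
```

Call:
{"op": "arm_command", "data": {"plan": [{"dp": [-29, -7, 0], "spin": 0}, {"dp": [-29, -7, 0], "spin": 0}, {"dp": [-29, -7, 0], "spin": 0}, {"dp": [0, 0, 0], "spin": -0.14}, {"dp": [0, 0, 0], "spin": -0.14}]}}

```text
clock: 23.05
position: [0.5352, -0.1807, 0.2747]
ee_rot: [0.949, 0.316, 0.0, 0.001]
ft_force: [-0.5, 0.3, 1.2]
grip_width: 0.696
grasp_force: 0.0
```

Call:
{"op": "arm_command", "data": {"plan": [{"dp": [0, 0, 0], "spin": -0.12}, {"dp": [0, 0, 0], "spin": 0}, {"dp": [0, 0, 0], "spin": 0}]}}

```text
clock: 23.35
position: [0.5358, -0.1804, 0.2739]
ee_rot: [0.93, 0.368, 0.0, 0.0]
ft_force: [0.4, 0.8, -0.6]
grip_width: 0.699
grasp_force: 0.0
```

```bash
python3 -c "
from h import *
go(0,.75,.2235)"
```

```text
t 23.35 yaw 0.754 tilt [ 0.0006 -0.0002] z 0.2739 dp [-0.1 -1.1 50.4] spin 0.004 F [ 0.8 -0.3  0.6] M [-0.036  0.03   0.025] w 0.699 gf 0.0 j [ 0.6   0.35 -0.43  1.76  0.16  1.07 -0.69]
```

Call:
{"op": "arm_command", "data": {"plan": [{"dp": [0, -1, 25], "spin": 0}, {"dp": [0, 0, 20], "spin": 0}, {"dp": [0, 0, 5], "spin": 0}, {"dp": [0, 0, 0], "spin": 0}]}}

```text
clock: 23.75
position: [0.535, -0.1794, 0.223]
ee_rot: [0.929, 0.369, -0.0, -0.0]
ft_force: [-0.1, -0.1, 0.1]
grip_width: 0.704
grasp_force: 0.0
```

Call:
{"op": "arm_command", "data": {"plan": [{"dp": [0, 0, 0], "spin": 0}, {"dp": [0, 0, 0], "spin": 0}, {"dp": [0, 0, 0], "spin": 0}, {"dp": [0, 0, 0], "spin": 0}], "grip": 1}}

```text
clock: 24.15
position: [0.5358, -0.1799, 0.2247]
ee_rot: [0.929, 0.369, 0.001, 0.001]
ft_force: [0.7, -1.6, 6.6]
grip_width: 0.336
grasp_force: 49.0
```

Call:
{"op": "arm_command", "data": {"plan": [{"dp": [0, 0, 0.3], "spin": 0.06}, {"dp": [0, 0, 0.3], "spin": 0.06}]}}

```text
clock: 24.35
position: [0.5358, -0.1799, 0.2241]
ee_rot: [0.95, 0.312, 0.001, 0.001]
ft_force: [-0.2, -1.8, 6.8]
grip_width: 0.34
grasp_force: 49.4
```

```bash
cat >> h.py <<'E'
def rd():
    o=manip.get_obs(); print("t",round(o["clock"],2),"yaw",round(2*np.arctan2(o["ee_rot"][1],o["ee_rot"][0]),3),"z",round(o["position"][2],4),"Mz",round(o["torque"][2],3),"F",o["ft_force"].round(1),"j7",round(o["joint_pos"][6],2),"tau7",round(o["tau"][6],3))
E
python3 -c "
from h import *
rd()"
```

```text
t 24.35 yaw 0.634 z 0.2241 Mz 0.173 F [-0.2 -1.8  6.8] j7 -0.83 tau7 1.15
```

Call:
{"op": "arm_command", "data": {"plan": [{"dp": [0, 0, 0.15], "spin": 0.03}]}}

```text
clock: 24.45
position: [0.5358, -0.1798, 0.224]
ee_rot: [0.955, 0.298, 0.001, 0.001]
ft_force: [0.0, -0.3, 7.3]
grip_width: 0.336
grasp_force: 49.4
```

```bash
python3 -c "
from h import *
rd()"
```

```text
t 24.45 yaw 0.604 z 0.224 Mz 0.135 F [ 0.  -0.3  7.3] j7 -0.86 tau7 -0.008
```

Call:
{"op": "arm_command", "data": {"plan": [{"dp": [0, 0, 0.1], "spin": 0.02}]}}

```text
clock: 24.55
position: [0.5357, -0.1798, 0.2239]
ee_rot: [0.957, 0.289, 0.001, 0.001]
ft_force: [0.1, -0.5, 7.4]
grip_width: 0.336
grasp_force: 49.4
```

```bash
python3 -c "
from h import *
rd()"
```

```text
t 24.55 yaw 0.585 z 0.2239 Mz 0.158 F [ 0.1 -0.5  7.4] j7 -0.88 tau7 0.053
```

Call:
{"op": "arm_command", "data": {"plan": [{"dp": [0, 0, 0.1], "spin": 0.02}]}}

```text
clock: 24.65
position: [0.5357, -0.1798, 0.2238]
ee_rot: [0.96, 0.279, 0.001, 0.001]
ft_force: [-0.5, -1.6, 8.3]
grip_width: 0.333
grasp_force: 49.4
```

```bash
python3 -c "
from h import *
rd()"
```

```text
t 24.65 yaw 0.566 z 0.2238 Mz 0.111 F [-0.5 -1.6  8.3] j7 -0.9 tau7 0.235
```

Call:
{"op": "arm_command", "data": {"plan": [{"dp": [0, 0, 0.1], "spin": 0.02}]}}

```text
clock: 24.75
position: [0.5357, -0.1798, 0.2237]
ee_rot: [0.963, 0.27, 0.001, 0.001]
ft_force: [0.0, -0.5, 8.0]
grip_width: 0.333
grasp_force: 49.4
```

```bash
python3 -c "
from h import *
rd()"
```

```text
t 24.75 yaw 0.546 z 0.2237 Mz 0.163 F [ 0.  -0.5  8. ] j7 -0.91 tau7 0.249
```

Call:
{"op": "arm_command", "data": {"plan": [{"dp": [0, 0, 0.1], "spin": 0.02}]}}

```text
clock: 24.85
position: [0.5357, -0.1798, 0.2236]
ee_rot: [0.966, 0.26, 0.001, 0.001]
ft_force: [-0.1, -1.4, 7.5]
grip_width: 0.335
grasp_force: 49.4
```

```bash
python3 -c "
from h import *
rd()"
```

```text
t 24.85 yaw 0.526 z 0.2236 Mz 0.116 F [-0.1 -1.4  7.5] j7 -0.93 tau7 0.248
```

Call:
{"op": "arm_command", "data": {"plan": [{"dp": [0, 0, 0.1], "spin": 0.02}]}}

```text
clock: 24.95
position: [0.5357, -0.1798, 0.2235]
ee_rot: [0.968, 0.25, 0.001, 0.001]
ft_force: [-0.2, -0.8, 6.8]
grip_width: 0.338
grasp_force: 49.4
```

```bash
python3 -c "
from h import *
rd()"
```

```text
t 24.95 yaw 0.506 z 0.2235 Mz 0.153 F [-0.2 -0.8  6.8] j7 -0.95 tau7 0.246
```

Call:
{"op": "arm_command", "data": {"plan": [{"dp": [0, 0, 0.1], "spin": 0.02}]}}

```text
clock: 25.05
position: [0.5357, -0.1798, 0.2234]
ee_rot: [0.971, 0.241, 0.001, 0.001]
ft_force: [-0.8, -1.1, 7.5]
grip_width: 0.335
grasp_force: 49.5
```

```bash
python3 -c "
from h import *
rd()"
```

```text
t 25.05 yaw 0.486 z 0.2234 Mz 0.109 F [-0.8 -1.1  7.5] j7 -0.97 tau7 0.245
```

Call:
{"op": "arm_command", "data": {"plan": [{"dp": [0, 0, 0.1], "spin": 0.02}]}}

```text
clock: 25.15
position: [0.5357, -0.1798, 0.2233]
ee_rot: [0.973, 0.231, 0.001, 0.001]
ft_force: [-0.2, -0.2, 7.8]
grip_width: 0.334
grasp_force: 49.5
```

```bash
python3 -c "
from h import *
rd()"
```

```text
t 25.15 yaw 0.466 z 0.2233 Mz 0.127 F [-0.2 -0.2  7.8] j7 -0.99 tau7 0.243
```

Call:
{"op": "arm_command", "data": {"plan": [{"dp": [0, 0, 0.1], "spin": 0.02}]}}

```text
clock: 25.25
position: [0.5357, -0.1797, 0.2232]
ee_rot: [0.975, 0.221, 0.001, 0.001]
ft_force: [-0.6, -1.1, 9.3]
grip_width: 0.342
grasp_force: 49.5
```

```bash
python3 -c "
from h import *
rd()"
```

```text
t 25.25 yaw 0.446 z 0.2232 Mz 0.138 F [-0.6 -1.1  9.3] j7 -1.01 tau7 0.236
```

Call:
{"op": "arm_command", "data": {"plan": [{"dp": [0, 0, 0.1], "spin": 0.02}]}}

```text
clock: 25.35
position: [0.5357, -0.1797, 0.2232]
ee_rot: [0.977, 0.211, 0.001, 0.001]
ft_force: [-1.3, -2.0, 9.7]
grip_width: 0.339
grasp_force: 49.6
```

```bash
python3 -c "
from h import *
rd()"
```

```text
t 25.35 yaw 0.426 z 0.2232 Mz 0.202 F [-1.3 -2.   9.7] j7 -1.03 tau7 0.21
```

Call:
{"op": "arm_command", "data": {"plan": [{"dp": [0, 0, 0.1], "spin": 0.02}]}}

```text
clock: 25.45
position: [0.5357, -0.1797, 0.2231]
ee_rot: [0.979, 0.202, 0.001, 0.001]
ft_force: [-2.2, 0.3, 10.3]
grip_width: 0.338
grasp_force: 49.6
```

```bash
python3 -c "
from h import *
rd()"
```

```text
t 25.45 yaw 0.406 z 0.2231 Mz 0.17 F [-2.2  0.3 10.3] j7 -1.05 tau7 0.181
```

Call:
{"op": "arm_command", "data": {"plan": [{"dp": [0, 0, 0.1], "spin": 0.02}]}}

```text
clock: 25.55
position: [0.5357, -0.1797, 0.2231]
ee_rot: [0.981, 0.192, 0.001, 0.001]
ft_force: [-0.7, 0.2, 11.5]
grip_width: 0.335
grasp_force: 49.7
```

```bash
python3 -c "
from h import *
rd()"
```

```text
t 25.55 yaw 0.386 z 0.2231 Mz 0.227 F [-0.7  0.2 11.5] j7 -1.06 tau7 0.147
```

Call:
{"op": "arm_command", "data": {"plan": [{"dp": [0, 0, 0.1], "spin": 0.02}]}}

```text
clock: 25.65
position: [0.5357, -0.1797, 0.223]
ee_rot: [0.983, 0.182, 0.001, 0.001]
ft_force: [-2.8, -0.8, 11.8]
grip_width: 0.335
grasp_force: 49.8
```

```bash
python3 -c "
from h import *
rd()"
```

```text
t 25.65 yaw 0.366 z 0.223 Mz 0.289 F [-2.8 -0.8 11.8] j7 -1.08 tau7 0.111
```

Call:
{"op": "arm_command", "data": {"plan": [{"dp": [0, 0, 0], "spin": 0}, {"dp": [0, 0, 0], "spin": 0}, {"dp": [0, 0, -15], "spin": 0}, {"dp": [0, 0, -35], "spin": 0}], "grip": -0.4}}

```text
clock: 26.05
position: [0.534, -0.1793, 0.27]
ee_rot: [0.983, 0.183, -0.002, -0.001]
ft_force: [0.6, -0.4, -0.1]
grip_width: 0.697
grasp_force: 0.0
```

Call:
{"op": "arm_command", "data": {"plan": [{"dp": [21, 36.5, 0], "spin": 0}, {"dp": [22, 36.5, 0], "spin": 0}, {"dp": [22, 36.5, 0], "spin": 0}, {"dp": [0, 0, 0], "spin": -0.14}, {"dp": [0, 0, 0], "spin": -0.14}]}}

```text
clock: 26.55
position: [0.6356, -0.2592, 0.2715]
ee_rot: [0.947, 0.32, -0.0, -0.0]
ft_force: [1.1, 0.9, 0.9]
grip_width: 0.701
grasp_force: 0.0
```

Call:
{"op": "arm_command", "data": {"plan": [{"dp": [0, 0, 0], "spin": -0.1}, {"dp": [0, 0, 0], "spin": 0}, {"dp": [0, 0, 0], "spin": 0}]}}

```text
clock: 26.85
position: [0.635, -0.2586, 0.272]
ee_rot: [0.932, 0.363, 0.0, 0.0]
ft_force: [0.1, 0.4, -0.2]
grip_width: 0.703
grasp_force: 0.0
```

```bash
python3 -c "
from h import *
go(2,.75,.2235)"
```

```text
t 26.85 yaw 0.744 tilt [0.0004 0.    ] z 0.272 dp [-0.8  0.1 48.5] spin -0.006 F [ 0.3 -0.2  0.2] M [-0.004  0.038  0.004] w 0.703 gf 0.0 j [ 0.58  0.59 -0.38  1.42  0.22  1.18 -0.65]
```

Call:
{"op": "arm_command", "data": {"plan": [{"dp": [-0.6, 0, 25], "spin": 0}, {"dp": [0, 0, 18.5], "spin": 0}, {"dp": [0, 0, 5], "spin": 0}, {"dp": [0, 0, 0], "spin": 0}]}}

```text
clock: 27.25
position: [0.6344, -0.2587, 0.2225]
ee_rot: [0.931, 0.364, -0.0, -0.0]
ft_force: [0.3, 0.3, 0.8]
grip_width: 0.7
grasp_force: 0.0
```

Call:
{"op": "arm_command", "data": {"plan": [{"dp": [0, 0, 0], "spin": 0}, {"dp": [0, 0, 0], "spin": 0}, {"dp": [0, 0, 0], "spin": 0}, {"dp": [0, 0, 0], "spin": 0}], "grip": 1}}

```text
clock: 27.65
position: [0.6352, -0.2592, 0.2245]
ee_rot: [0.931, 0.365, 0.001, 0.001]
ft_force: [1.2, -0.3, 5.0]
grip_width: 0.331
grasp_force: 49.3
```

Call:
{"op": "arm_command", "data": {"plan": [{"dp": [0, 0, 0.3], "spin": 0.05}, {"dp": [0, 0, 0.2], "spin": 0.04}, {"dp": [0, 0, 0.2], "spin": 0.04}]}}

```text
clock: 27.95
position: [0.6352, -0.2591, 0.2239]
ee_rot: [0.953, 0.303, 0.001, 0.001]
ft_force: [-0.7, -0.1, 8.1]
grip_width: 0.332
grasp_force: 49.7
```

```bash
python3 -c "
from h import *
rd()"
```

```text
t 27.95 yaw 0.615 z 0.2239 Mz 0.123 F [-0.7 -0.1  8.1] j7 -0.78 tau7 0.606
```

Call:
{"op": "arm_command", "data": {"plan": [{"dp": [0, 0, 0.1], "spin": 0.02}, {"dp": [0, 0, 0.1], "spin": 0.02}]}}

```text
clock: 28.15
position: [0.6351, -0.259, 0.2237]
ee_rot: [0.959, 0.284, 0.001, 0.001]
ft_force: [-0.2, -0.5, 7.1]
grip_width: 0.338
grasp_force: 49.7
```

```bash
python3 -c "
from h import *
rd()"
```

```text
t 28.15 yaw 0.576 z 0.2237 Mz 0.129 F [-0.2 -0.5  7.1] j7 -0.81 tau7 0.2
```

Call:
{"op": "arm_command", "data": {"plan": [{"dp": [0, 0, 0.1], "spin": 0.02}, {"dp": [0, 0, 0.1], "spin": 0.02}]}}

```text
clock: 28.35
position: [0.6351, -0.259, 0.2235]
ee_rot: [0.964, 0.265, 0.001, 0.001]
ft_force: [-0.1, -0.5, 7.5]
grip_width: 0.337
grasp_force: 49.8
```

```bash
python3 -c "
from h import *
rd()"
```

```text
t 28.35 yaw 0.536 z 0.2235 Mz 0.182 F [-0.1 -0.5  7.5] j7 -0.85 tau7 0.229
```

Call:
{"op": "arm_command", "data": {"plan": [{"dp": [0, 0, 0.1], "spin": 0.02}, {"dp": [0, 0, 0.1], "spin": 0.02}]}}

```text
clock: 28.55
position: [0.6351, -0.259, 0.2233]
ee_rot: [0.969, 0.245, 0.001, 0.001]
ft_force: [-1.1, -0.5, 8.1]
grip_width: 0.335
grasp_force: 49.8
```

```bash
python3 -c "
from h import *
rd()"
```

```text
t 28.55 yaw 0.496 z 0.2233 Mz 0.136 F [-1.1 -0.5  8.1] j7 -0.89 tau7 0.227
```

Call:
{"op": "arm_command", "data": {"plan": [{"dp": [0, 0, 0.1], "spin": 0.02}, {"dp": [0, 0, 0.1], "spin": 0.02}]}}

```text
clock: 28.75
position: [0.6351, -0.2589, 0.2231]
ee_rot: [0.974, 0.226, 0.001, 0.001]
ft_force: [-0.9, -0.0, 7.9]
grip_width: 0.337
grasp_force: 49.8
```

```bash
python3 -c "
from h import *
rd()"
```

```text
t 28.75 yaw 0.456 z 0.2231 Mz 0.165 F [-0.9 -0.   7.9] j7 -0.92 tau7 0.224
```

Call:
{"op": "arm_command", "data": {"plan": [{"dp": [0, 0, 0.1], "spin": 0.02}, {"dp": [0, 0, 0.1], "spin": 0.02}]}}

```text
clock: 28.95
position: [0.6351, -0.2589, 0.2229]
ee_rot: [0.978, 0.206, 0.001, 0.001]
ft_force: [-2.0, -0.9, 8.6]
grip_width: 0.335
grasp_force: 49.8
```

```bash
python3 -c "
from h import *
rd()"
```

```text
t 28.95 yaw 0.416 z 0.2229 Mz 0.159 F [-2.  -0.9  8.6] j7 -0.96 tau7 0.22
```

Call:
{"op": "arm_command", "data": {"plan": [{"dp": [0, 0, 0.1], "spin": 0.02}, {"dp": [0, 0, 0.1], "spin": 0.02}]}}

```text
clock: 29.15
position: [0.6351, -0.2589, 0.2227]
ee_rot: [0.982, 0.187, 0.001, 0.001]
ft_force: [-1.7, -0.2, 9.3]
grip_width: 0.337
grasp_force: 49.8
```

```bash
python3 -c "
from h import *
rd()"
```

```text
t 29.15 yaw 0.376 z 0.2227 Mz 0.211 F [-1.7 -0.2  9.3] j7 -1.0 tau7 0.213
```

Call:
{"op": "arm_command", "data": {"plan": [{"dp": [0, 0, 0.1], "spin": 0.02}, {"dp": [0, 0, 0.1], "spin": 0.02}]}}

```text
clock: 29.35
position: [0.6351, -0.2588, 0.2225]
ee_rot: [0.986, 0.167, 0.001, 0.001]
ft_force: [-2.1, 0.8, 9.0]
grip_width: 0.336
grasp_force: 49.9
```

```bash
python3 -c "
from h import *
rd()"
```

```text
t 29.35 yaw 0.336 z 0.2225 Mz 0.225 F [-2.1  0.8  9. ] j7 -1.03 tau7 0.209
```

Call:
{"op": "arm_command", "data": {"plan": [{"dp": [0, 0, 0.1], "spin": 0.02}, {"dp": [0, 0, 0.1], "spin": 0.02}]}}

```text
clock: 29.55
position: [0.6351, -0.2588, 0.2224]
ee_rot: [0.989, 0.148, 0.001, 0.001]
ft_force: [-2.6, 0.8, 10.0]
grip_width: 0.334
grasp_force: 50.0
```

```bash
python3 -c "
from h import *
rd()"
```

```text
t 29.55 yaw 0.296 z 0.2224 Mz 0.273 F [-2.6  0.8 10. ] j7 -1.07 tau7 0.153
```

Call:
{"op": "arm_command", "data": {"plan": [{"dp": [0, 0, 0.1], "spin": 0.02}, {"dp": [0, 0, 0.1], "spin": 0.02}]}}

```text
clock: 29.75
position: [0.6351, -0.2588, 0.2223]
ee_rot: [0.992, 0.128, 0.001, 0.001]
ft_force: [-1.9, 0.4, 11.2]
grip_width: 0.332
grasp_force: 50.1
```

```bash
python3 -c "
from h import *
rd()"
```

```text
t 29.75 yaw 0.256 z 0.2223 Mz 0.341 F [-1.9  0.4 11.2] j7 -1.11 tau7 0.05
```

Call:
{"op": "arm_command", "data": {"plan": [{"dp": [0, 0, 0], "spin": 0}, {"dp": [0, 0, 0], "spin": 0}, {"dp": [0, 0, -15], "spin": 0}, {"dp": [0, 0, -35], "spin": 0}], "grip": -0.4}}

```text
clock: 30.15
position: [0.6336, -0.2585, 0.2683]
ee_rot: [0.992, 0.128, -0.003, -0.001]
ft_force: [0.6, -0.0, -0.3]
grip_width: 0.701
grasp_force: 0.0
```

Call:
{"op": "arm_command", "data": {"plan": [{"dp": [-29, -5, 0], "spin": 0}, {"dp": [-30, -5, 0], "spin": 0}, {"dp": [-30, -4, 0], "spin": 0}, {"dp": [0, 0, 0], "spin": -0.14}, {"dp": [0, 0, 0], "spin": -0.14}]}}

```text
clock: 30.65
position: [0.5442, -0.2683, 0.2717]
ee_rot: [0.964, 0.267, 0.0, 0.001]
ft_force: [0.4, -0.2, -0.6]
grip_width: 0.696
grasp_force: 0.0
```

Call:
{"op": "arm_command", "data": {"plan": [{"dp": [0, 0, 0], "spin": -0.11}, {"dp": [0, 0, 0], "spin": -0.11}, {"dp": [0, 0, 0], "spin": 0}, {"dp": [0, 0, 0], "spin": 0}]}}

```text
clock: 31.05
position: [0.545, -0.268, 0.2709]
ee_rot: [0.93, 0.368, 0.0, 0.0]
ft_force: [-0.8, 0.6, 1.0]
grip_width: 0.697
grasp_force: 0.0
```

```bash
python3 -c "
from h import *
go(1,.75,.2235)"
```

```text
t 31.05 yaw 0.754 tilt [ 0.0005 -0.0003] z 0.2709 dp [-0.7  0.8 47.4] spin 0.004 F [-0.2 -1.  -1. ] M [0.035 0.003 0.001] w 0.697 gf 0.0 j [ 0.68  0.43 -0.37  1.65  0.17  1.1  -0.56]
```

Call:
{"op": "arm_command", "data": {"plan": [{"dp": [-0.7, 0.8, 25], "spin": 0}, {"dp": [0, 0, 17.5], "spin": 0}, {"dp": [0, 0, 5], "spin": 0}, {"dp": [0, 0, 0], "spin": 0}]}}

```text
clock: 31.45
position: [0.5449, -0.2688, 0.2225]
ee_rot: [0.93, 0.369, -0.0, -0.0]
ft_force: [0.5, -0.6, 0.7]
grip_width: 0.705
grasp_force: 0.0
```

Call:
{"op": "arm_command", "data": {"plan": [{"dp": [0, 0, 0], "spin": 0}, {"dp": [0, 0, 0], "spin": 0}, {"dp": [0, 0, 0], "spin": 0}, {"dp": [0, 0, 0], "spin": 0}], "grip": 1}}

```text
clock: 31.85
position: [0.5458, -0.2695, 0.2244]
ee_rot: [0.929, 0.369, 0.001, 0.001]
ft_force: [2.1, -2.3, 6.9]
grip_width: 0.336
grasp_force: 49.5
```

Call:
{"op": "arm_command", "data": {"plan": [{"dp": [0, 0, 0.3], "spin": 0.05}, {"dp": [0, 0, 0.2], "spin": 0.05}]}}

```text
clock: 32.05
position: [0.5457, -0.2695, 0.2239]
ee_rot: [0.947, 0.321, 0.001, 0.001]
ft_force: [2.1, -2.3, 7.3]
grip_width: 0.335
grasp_force: 49.8
```

```bash
python3 -c "
from h import *
rd()"
```

```text
t 32.05 yaw 0.655 z 0.2239 Mz 0.154 F [ 2.1 -2.3  7.3] j7 -0.66 tau7 0.939
```

Call:
{"op": "arm_command", "data": {"plan": [{"dp": [0, 0, 0.1], "spin": 0.02}, {"dp": [0, 0, 0.1], "spin": 0.02}]}}

```text
clock: 32.25
position: [0.5457, -0.2694, 0.2237]
ee_rot: [0.953, 0.303, 0.001, 0.001]
ft_force: [1.9, -2.6, 8.6]
grip_width: 0.335
grasp_force: 49.9
```

```bash
python3 -c "
from h import *
rd()"
```

```text
t 32.25 yaw 0.616 z 0.2237 Mz 0.082 F [ 1.9 -2.6  8.6] j7 -0.7 tau7 0.229
```

Call:
{"op": "arm_command", "data": {"plan": [{"dp": [0, 0, 0.1], "spin": 0.02}, {"dp": [0, 0, 0.1], "spin": 0.02}]}}

```text
clock: 32.45
position: [0.5458, -0.2694, 0.2236]
ee_rot: [0.959, 0.284, 0.001, 0.001]
ft_force: [0.5, -1.8, 10.4]
grip_width: 0.337
grasp_force: 50.1
```

```bash
python3 -c "
from h import *
rd()"
```

```text
t 32.45 yaw 0.576 z 0.2236 Mz 0.174 F [ 0.5 -1.8 10.4] j7 -0.74 tau7 0.198
```

Call:
{"op": "arm_command", "data": {"plan": [{"dp": [0, 0, 0.1], "spin": 0.02}, {"dp": [0, 0, 0.1], "spin": 0.02}]}}

```text
clock: 32.65
position: [0.5457, -0.2693, 0.2235]
ee_rot: [0.964, 0.265, 0.001, 0.001]
ft_force: [-0.4, -1.7, 10.3]
grip_width: 0.334
grasp_force: 50.2
```

```bash
python3 -c "
from h import *
rd()"
```

```text
t 32.65 yaw 0.536 z 0.2235 Mz 0.289 F [-0.4 -1.7 10.3] j7 -0.78 tau7 0.109
```

Call:
{"op": "arm_command", "data": {"plan": [{"dp": [0, 0, 0.1], "spin": 0.02}]}}

```text
clock: 32.75
position: [0.5457, -0.2694, 0.2236]
ee_rot: [0.967, 0.255, 0.001, 0.001]
ft_force: [-0.5, -1.1, 11.5]
grip_width: 0.337
grasp_force: 50.3
```

```bash
python3 -c "
from h import *
rd()"
```

```text
t 32.75 yaw 0.516 z 0.2236 Mz 0.351 F [-0.5 -1.1 11.5] j7 -0.79 tau7 0.06
```

Call:
{"op": "arm_command", "data": {"plan": [{"dp": [0, 0, 0], "spin": 0}, {"dp": [0, 0, 0], "spin": 0}, {"dp": [0, 0, -15], "spin": 0}, {"dp": [0, 0, -35], "spin": 0}], "grip": -0.4}}

```text
clock: 33.15
position: [0.5439, -0.2685, 0.27]
ee_rot: [0.967, 0.256, -0.002, -0.002]
ft_force: [0.2, -0.0, 1.4]
grip_width: 0.699
grasp_force: 0.0
```

Call:
{"op": "arm_command", "data": {"plan": [{"dp": [39, -16, 0], "spin": 0}, {"dp": [40, -15, 0], "spin": 0}, {"dp": [40, -15.5, 0], "spin": 0}, {"dp": [0, 0, 0], "spin": -0.12}, {"dp": [0, 0, 0], "spin": -0.12}]}}

```text
clock: 33.65
position: [0.6263, -0.1676, 0.2725]
ee_rot: [0.928, 0.373, 0.0, -0.0]
ft_force: [-0.2, -1.6, -0.1]
grip_width: 0.703
grasp_force: 0.0
```

Call:
{"op": "arm_command", "data": {"plan": [{"dp": [0, 0, 0], "spin": 0}, {"dp": [0, 0, 0], "spin": 0}]}}

```text
clock: 33.85
position: [0.6254, -0.1701, 0.2722]
ee_rot: [0.93, 0.368, 0.0, 0.0]
ft_force: [0.4, 0.4, -0.0]
grip_width: 0.702
grasp_force: 0.0
```

```bash
python3 -c "
from h import *
go(3,.75,.2235)"
```

```text
t 33.85 yaw 0.753 tilt [ 0.0002 -0.    ] z 0.2722 dp [-0.3 -0.8 48.7] spin 0.003 F [ 0.5 -0.   0. ] M [ 0.004 -0.005 -0.045] w 0.702 gf 0.0 j [ 0.49  0.51 -0.4   1.53  0.21  1.14 -0.76]
```

Call:
{"op": "arm_command", "data": {"plan": [{"dp": [-0.3, -0.5, 25], "spin": 0}, {"dp": [0, 0, 18.5], "spin": 0}, {"dp": [0, 0, 5], "spin": 0}, {"dp": [0, 0, 0], "spin": 0}]}}

```text
clock: 34.25
position: [0.6247, -0.1697, 0.2229]
ee_rot: [0.93, 0.369, -0.0, -0.0]
ft_force: [0.3, -0.1, 0.7]
grip_width: 0.698
grasp_force: 0.0
```

Call:
{"op": "arm_command", "data": {"plan": [{"dp": [0, 0, 0], "spin": 0}, {"dp": [0, 0, 0], "spin": 0}, {"dp": [0, 0, 0], "spin": 0}, {"dp": [0, 0, 0], "spin": 0}], "grip": 1}}

```text
clock: 34.65
position: [0.6253, -0.1696, 0.2245]
ee_rot: [0.929, 0.369, 0.001, 0.001]
ft_force: [-2.5, 0.3, 6.9]
grip_width: 0.337
grasp_force: 49.0
```

Call:
{"op": "arm_command", "data": {"plan": [{"dp": [0, 0, 0.3], "spin": 0.05}, {"dp": [0, 0, 0.2], "spin": 0.05}]}}

```text
clock: 34.85
position: [0.6253, -0.1696, 0.224]
ee_rot: [0.947, 0.322, 0.001, 0.001]
ft_force: [-1.6, 1.1, 7.1]
grip_width: 0.334
grasp_force: 48.9
```

```bash
python3 -c "
from h import *
rd()"
```

```text
t 34.85 yaw 0.655 z 0.224 Mz 0.119 F [-1.6  1.1  7.1] j7 -0.87 tau7 0.925
```

Call:
{"op": "arm_command", "data": {"plan": [{"dp": [0, 0, 0.1], "spin": 0.02}, {"dp": [0, 0, 0.1], "spin": 0.02}]}}

```text
clock: 35.05
position: [0.6253, -0.1695, 0.2238]
ee_rot: [0.953, 0.303, 0.001, 0.001]
ft_force: [-2.3, 0.1, 6.8]
grip_width: 0.338
grasp_force: 48.9
```

```bash
python3 -c "
from h import *
rd()"
```

```text
t 35.05 yaw 0.616 z 0.2238 Mz 0.103 F [-2.3  0.1  6.8] j7 -0.91 tau7 0.229
```

Call:
{"op": "arm_command", "data": {"plan": [{"dp": [0, 0, 0.1], "spin": 0.02}, {"dp": [0, 0, 0.1], "spin": 0.02}]}}

```text
clock: 35.25
position: [0.6253, -0.1695, 0.2236]
ee_rot: [0.959, 0.284, 0.001, 0.0]
ft_force: [-1.8, 0.1, 6.6]
grip_width: 0.34
grasp_force: 48.9
```

```bash
python3 -c "
from h import *
rd()"
```

```text
t 35.25 yaw 0.576 z 0.2236 Mz 0.14 F [-1.8  0.1  6.6] j7 -0.94 tau7 0.275
```

Call:
{"op": "arm_command", "data": {"plan": [{"dp": [0, 0, 0.1], "spin": 0.02}, {"dp": [0, 0, 0.1], "spin": 0.02}]}}

```text
clock: 35.45
position: [0.6253, -0.1695, 0.2234]
ee_rot: [0.964, 0.265, 0.001, 0.0]
ft_force: [-2.8, 0.4, 7.3]
grip_width: 0.334
grasp_force: 48.9
```

```bash
python3 -c "
from h import *
rd()"
```

```text
t 35.45 yaw 0.536 z 0.2234 Mz 0.07 F [-2.8  0.4  7.3] j7 -0.98 tau7 0.275
```

Call:
{"op": "arm_command", "data": {"plan": [{"dp": [0, 0, 0.1], "spin": 0.02}, {"dp": [0, 0, 0.1], "spin": 0.02}]}}

```text
clock: 35.65
position: [0.6253, -0.1695, 0.2233]
ee_rot: [0.969, 0.245, 0.001, 0.0]
ft_force: [-3.2, 0.7, 8.7]
grip_width: 0.338
grasp_force: 49.0
```

```bash
python3 -c "
from h import *
rd()"
```

```text
t 35.65 yaw 0.496 z 0.2233 Mz 0.148 F [-3.2  0.7  8.7] j7 -1.02 tau7 0.211
```

Call:
{"op": "arm_command", "data": {"plan": [{"dp": [0, 0, 0.1], "spin": 0.02}, {"dp": [0, 0, 0.1], "spin": 0.02}]}}

```text
clock: 35.85
position: [0.6253, -0.1695, 0.2233]
ee_rot: [0.974, 0.226, 0.001, 0.0]
ft_force: [-2.7, 1.4, 10.5]
grip_width: 0.339
grasp_force: 49.2
```

```bash
python3 -c "
from h import *
rd()"
```

```text
t 35.85 yaw 0.456 z 0.2233 Mz 0.252 F [-2.7  1.4 10.5] j7 -1.06 tau7 0.109
```

Call:
{"op": "arm_command", "data": {"plan": [{"dp": [0, 0, 0.1], "spin": 0.02}, {"dp": [0, 0, 0.1], "spin": 0.02}]}}

```text
clock: 36.05
position: [0.6253, -0.1694, 0.2232]
ee_rot: [0.978, 0.207, 0.001, 0.0]
ft_force: [-5.2, 1.4, 11.0]
grip_width: 0.337
grasp_force: 49.3
```

```bash
python3 -c "
from h import *
rd()"
```

```text
t 36.05 yaw 0.416 z 0.2232 Mz 0.388 F [-5.2  1.4 11. ] j7 -1.09 tau7 0.01
```

Call:
{"op": "arm_command", "data": {"plan": [{"dp": [0, 0, 0], "spin": 0}, {"dp": [0, 0, 0], "spin": 0}, {"dp": [0, 0, -15], "spin": 0}, {"dp": [0, 0, -35], "spin": 0}], "grip": -0.4}}

```text
clock: 36.45
position: [0.6239, -0.1695, 0.2697]
ee_rot: [0.978, 0.207, -0.002, -0.001]
ft_force: [0.6, -0.4, 0.4]
grip_width: 0.703
grasp_force: 0.0
```

Call:
{"op": "arm_command", "data": {"plan": [{"dp": [-28, -10, 0], "spin": 0}, {"dp": [-28, -9, 0], "spin": 0}, {"dp": [-29, -9, 0], "spin": 0}, {"dp": [0, 0, 0], "spin": -0.12}, {"dp": [0, 0, 0], "spin": -0.12}]}}

```text
clock: 36.95
position: [0.5353, -0.1788, 0.2728]
ee_rot: [0.946, 0.324, 0.0, 0.001]
ft_force: [0.8, 0.5, -0.0]
grip_width: 0.699
grasp_force: 0.0
```

Call:
{"op": "arm_command", "data": {"plan": [{"dp": [0, 0, 0], "spin": 0}, {"dp": [0, 0, 0], "spin": 0}]}}

```text
clock: 37.15
position: [0.536, -0.1785, 0.2721]
ee_rot: [0.947, 0.321, 0.0, 0.0]
ft_force: [-0.6, -0.3, -0.4]
grip_width: 0.702
grasp_force: 0.0
```

```bash
python3 -c "
from h import *
go(0,.65,.222)"
```

```text
t 37.15 yaw 0.653 tilt [ 0.0007 -0.0002] z 0.2721 dp [-1.5  0.3 50.1] spin 0.003 F [-0.7 -0.1  0.4] M [ 0.005  0.014 -0.001] w 0.702 gf 0.0 j [ 0.56  0.34 -0.38  1.76  0.14  1.07 -0.78]
```

Call:
{"op": "arm_command", "data": {"plan": [{"dp": [-1.4, 0.2, 25], "spin": 0}, {"dp": [0, 0, 20], "spin": 0}, {"dp": [0, 0, 5], "spin": 0}, {"dp": [0, 0, 0], "spin": 0}]}}

```text
clock: 37.55
position: [0.5349, -0.1792, 0.2211]
ee_rot: [0.947, 0.322, -0.0, -0.0]
ft_force: [-0.1, 0.7, 0.9]
grip_width: 0.703
grasp_force: 0.0
```

Call:
{"op": "arm_command", "data": {"plan": [{"dp": [0, 0, 0], "spin": 0}, {"dp": [0, 0, 0], "spin": 0}, {"dp": [0, 0, 0], "spin": 0}, {"dp": [0, 0, 0], "spin": 0}], "grip": 1}}

```text
clock: 37.95
position: [0.5356, -0.1799, 0.2229]
ee_rot: [0.947, 0.322, 0.001, 0.001]
ft_force: [1.0, -1.7, 5.9]
grip_width: 0.335
grasp_force: 49.3
```

Call:
{"op": "arm_command", "data": {"plan": [{"dp": [0, 0, 0], "spin": 0.01}, {"dp": [0, 0, 0.05], "spin": 0.01}]}}

```text
clock: 38.15
position: [0.5356, -0.1798, 0.2229]
ee_rot: [0.95, 0.313, 0.001, 0.001]
ft_force: [0.1, -2.1, 6.7]
grip_width: 0.335
grasp_force: 49.4
```

```bash
python3 -c "
from h import *
rd()"
```

```text
t 38.15 yaw 0.636 z 0.2229 Mz 0.315 F [ 0.1 -2.1  6.7] j7 -0.82 tau7 -0.077
```

Call:
{"op": "arm_command", "data": {"plan": [{"dp": [0, 0, 0.05], "spin": 0.01}, {"dp": [0, 0, 0.05], "spin": 0.01}]}}

```text
clock: 38.35
position: [0.5356, -0.1798, 0.2229]
ee_rot: [0.953, 0.303, 0.001, 0.001]
ft_force: [-0.3, -2.1, 8.7]
grip_width: 0.334
grasp_force: 49.5
```

```bash
python3 -c "
from h import *
rd()"
```

```text
t 38.35 yaw 0.616 z 0.2229 Mz 0.312 F [-0.3 -2.1  8.7] j7 -0.84 tau7 -0.137
```

Call:
{"op": "arm_command", "data": {"plan": [{"dp": [0, 0, 0], "spin": 0}, {"dp": [0, 0, 0], "spin": 0}, {"dp": [0, 0, -15], "spin": 0}, {"dp": [0, 0, -35], "spin": 0}], "grip": -0.4}}

```text
clock: 38.75
position: [0.5338, -0.1791, 0.27]
ee_rot: [0.953, 0.304, -0.002, -0.002]
ft_force: [1.0, -0.4, 0.3]
grip_width: 0.702
grasp_force: 0.0
```

Call:
{"op": "arm_command", "data": {"plan": [{"dp": [12, 41, 0], "spin": 0}, {"dp": [12, 41, 0], "spin": 0}, {"dp": [11, 41, 0], "spin": 0}, {"dp": [0, 0, 0], "spin": 0}, {"dp": [0, 0, 0], "spin": 0}]}}

```text
clock: 39.25
position: [0.6348, -0.2597, 0.2713]
ee_rot: [0.953, 0.303, -0.0, -0.0]
ft_force: [-0.3, 1.4, 0.2]
grip_width: 0.699
grasp_force: 0.0
```

```bash
python3 -c "
from h import *
go(2,.65,.222)"
```

```text
t 39.25 yaw 0.616 tilt [-0.0005  0.0009] z 0.2713 dp [ 0.1 -0.6 49.3] spin -0.034 F [ 0.6 -1.3 -0.2] M [ 0.064  0.025 -0.033] w 0.699 gf 0.0 j [ 0.55  0.58 -0.32  1.42  0.19  1.18 -0.75]
```

Call:
{"op": "arm_command", "data": {"plan": [{"dp": [0, -0.4, 25], "spin": 0}, {"dp": [0, 0, 19], "spin": 0}, {"dp": [0, 0, 5], "spin": 0}, {"dp": [0, 0, 0], "spin": 0}]}}

```text
clock: 39.65
position: [0.6339, -0.2585, 0.2225]
ee_rot: [0.953, 0.304, -0.0, -0.0]
ft_force: [0.5, 0.2, -0.4]
grip_width: 0.7
grasp_force: 0.0
```

Call:
{"op": "arm_command", "data": {"plan": [{"dp": [0, 0, 0], "spin": 0}, {"dp": [0, 0, 0], "spin": 0}, {"dp": [0, 0, 0], "spin": 0}, {"dp": [0, 0, 0], "spin": 0}], "grip": 1}}

```text
clock: 40.05
position: [0.6349, -0.2594, 0.2241]
ee_rot: [0.953, 0.303, 0.001, 0.001]
ft_force: [-0.7, -0.5, 6.6]
grip_width: 0.335
grasp_force: 49.3
```

Call:
{"op": "arm_command", "data": {"plan": [{"dp": [0, 0, 0], "spin": 0.01}, {"dp": [0, 0, 0.05], "spin": 0.01}]}}

```text
clock: 40.25
position: [0.6348, -0.2594, 0.2241]
ee_rot: [0.956, 0.294, 0.001, 0.001]
ft_force: [-1.1, -0.7, 9.2]
grip_width: 0.334
grasp_force: 49.6
```

```bash
python3 -c "
from h import *
rd()"
```

```text
t 40.25 yaw 0.597 z 0.2241 Mz 0.316 F [-1.1 -0.7  9.2] j7 -0.78 tau7 -0.143
```

Call:
{"op": "arm_command", "data": {"plan": [{"dp": [0, 0, 0], "spin": 0}, {"dp": [0, 0, 0], "spin": 0}, {"dp": [0, 0, -15], "spin": 0}, {"dp": [0, 0, -35], "spin": 0}], "grip": -0.4}}

```text
clock: 40.65
position: [0.6333, -0.2589, 0.2703]
ee_rot: [0.956, 0.294, -0.002, -0.002]
ft_force: [0.2, 0.3, 0.4]
grip_width: 0.703
grasp_force: 0.0
```

Call:
{"op": "arm_command", "data": {"plan": [{"dp": [-26, 14, 0], "spin": 0}, {"dp": [-26, 14, 0], "spin": 0}, {"dp": [-26, 14, 0], "spin": 0}, {"dp": [0, 0, 0], "spin": 0}, {"dp": [0, 0, 0], "spin": 0}]}}

```text
clock: 41.15
position: [0.5931, -0.3384, 0.2732]
ee_rot: [0.956, 0.293, 0.0, 0.0]
ft_force: [-0.0, 0.5, 0.3]
grip_width: 0.7
grasp_force: 0.0
```

```bash
python3 -c "
from h import *
go(1,.65,.222)"
```

```text
t 41.15 yaw 0.595 tilt [ 0.0007 -0.0003] z 0.2732 dp [ -1.  -84.4  51.1] spin -0.055 F [ 0.3 -0.4 -0.3] M [ 0.029 -0.017 -0.029] w 0.7 gf 0.0 j [ 0.66  0.57 -0.3   1.43  0.17  1.17 -0.63]
```

I got the lateral sign wrong on that transit, but the arm was high and hit nothing. Correcting to knob b for its check.

Call:
{"op": "arm_command", "data": {"plan": [{"dp": [0, -28, 0], "spin": 0}, {"dp": [0, -28, 0], "spin": 0}, {"dp": [-1, -28, 0], "spin": 0}, {"dp": [0, 0, 0], "spin": 0}, {"dp": [0, 0, 0], "spin": 0}]}}

```text
clock: 41.65
position: [0.546, -0.2675, 0.2731]
ee_rot: [0.955, 0.295, 0.0, 0.0]
ft_force: [0.5, -0.3, -0.2]
grip_width: 0.698
grasp_force: 0.0
```

```bash
python3 -c "
from h import *
go(1,.65,.222)"
```

```text
t 41.65 yaw 0.599 tilt [ 0.0011 -0.0003] z 0.2731 dp [-1.8  0.7 51.1] spin -0.051 F [0.3 0.5 0.2] M [-0.041  0.008  0.01 ] w 0.698 gf 0.0 j [ 0.65  0.42 -0.34  1.65  0.15  1.1  -0.7 ]
```

Call:
{"op": "arm_command", "data": {"plan": [{"dp": [-1.5, 0.7, 25], "spin": 0}, {"dp": [0, 0, 20], "spin": 0}, {"dp": [0, 0, 5], "spin": 0}, {"dp": [0, 0, 0], "spin": 0}]}}

```text
clock: 42.05
position: [0.5448, -0.2703, 0.2218]
ee_rot: [0.956, 0.294, -0.0, -0.0]
ft_force: [-0.6, 0.8, 1.2]
grip_width: 0.7
grasp_force: 0.0
```

Call:
{"op": "arm_command", "data": {"plan": [{"dp": [0, 0, 0], "spin": 0}, {"dp": [0, 0, 0], "spin": 0}, {"dp": [0, 0, 0], "spin": 0}, {"dp": [0, 0, 0], "spin": 0}], "grip": 1}}

```text
clock: 42.45
position: [0.545, -0.2703, 0.2236]
ee_rot: [0.956, 0.294, 0.001, 0.001]
ft_force: [-1.0, 0.2, 7.0]
grip_width: 0.334
grasp_force: 49.2
```

Call:
{"op": "arm_command", "data": {"plan": [{"dp": [0, 0, 0], "spin": 0.01}, {"dp": [0, 0, 0.05], "spin": 0.01}]}}

```text
clock: 42.65
position: [0.545, -0.2703, 0.2236]
ee_rot: [0.959, 0.285, 0.001, 0.001]
ft_force: [-1.3, 0.6, 7.8]
grip_width: 0.335
grasp_force: 49.4
```

```bash
python3 -c "
from h import *
rd()"
```

```text
t 42.65 yaw 0.577 z 0.2236 Mz 0.436 F [-1.3  0.6  7.8] j7 -0.73 tau7 -0.163
```

Call:
{"op": "arm_command", "data": {"plan": [{"dp": [0, 0, 0], "spin": 0}, {"dp": [0, 0, 0], "spin": 0}, {"dp": [0, 0, -15], "spin": 0}, {"dp": [0, 0, -40], "spin": 0}, {"dp": [0, 0, -40], "spin": 0}], "grip": -0.4}}

```text
clock: 43.15
position: [0.5443, -0.2701, 0.3188]
ee_rot: [0.959, 0.285, -0.0, -0.0]
ft_force: [0.9, -0.7, 1.3]
grip_width: 0.702
grasp_force: 0.0
```

Call:
{"op": "arm_command", "data": {"plan": [{"dp": [-40, 10, -30], "spin": 0}, {"dp": [-40, 10, 0], "spin": 0}, {"dp": [-20, 10, 0], "spin": 0}, {"dp": [0, 0, 0], "spin": 0}, {"dp": [0, 0, 0], "spin": 0}]}}

```text
clock: 43.65
position: [0.4776, -0.3494, 0.3476]
ee_rot: [0.959, 0.284, 0.0, 0.0]
ft_force: [0.4, -0.3, -0.0]
grip_width: 0.701
grasp_force: 0.0
```

```bash
python3 -c "
from h import *
rd()
a=viewer.camera('top')[120:290,230:440]; b=viewer.camera('scene')[130:280,180:440]
cv2.imwrite('pics/end.png',np.vstack([cv2.resize(a,(370,300),interpolation=3),cv2.resize(b,(370,214),interpolation=3)]))
for c in P:
  for n in('ink_jar','small_pot','masking_tape','hex_key','cover'): print(c,n,[d['position'].round(3) if hasattr(d['position'],'round') else np.round(d['position'],3) for d in finder.find_in(c,n)][:1])"
```

```text
t 43.65 yaw 0.576 z 0.3476 Mz -0.056 F [ 0.4 -0.3 -0. ] j7 -0.51 tau7 0.128
top ink_jar [array([ 0.763, -0.069,  0.054])]
top small_pot [array([ 0.736, -0.193,  0.066])]
top masking_tape [array([ 0.617, -0.382,  0.024])]
top hex_key []
top cover [array([ 0.583, -0.223,  0.044])]
scene ink_jar [array([ 0.753, -0.062,  0.048])]
scene small_pot [array([ 0.734, -0.189,  0.049])]
scene masking_tape [array([ 0.609, -0.389,  0.018])]
scene hex_key [array([ 0.39 , -0.163,  0.003])]
scene cover [array([ 0.588, -0.219,  0.038])]
```

View pics/end.png

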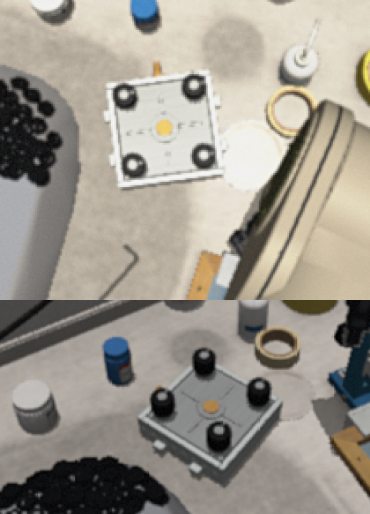

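The end picture shows the cover flush in the rim (top view px 165,128), all four knobs down at the same height and the bystanders in place. The last torque readings were about 0.31–0.44 N m, or roughly 20–28 N of clamping per knob. The arm is clear, so I'm handing in.

```bash
python3 -c "
from workcell import manip
print(manip.hand_in())"
```

```text
the job is handed in; nothing more can be done
None
```

I screwed the cover down crisscross in three rounds plus a final torque check and handed the job in at about 44 s. In the last pictures the cover is flush and the bystanders are in place. By the last torque readings, each knob clamps with about 16–28 N. The hand-in gave no verdict.

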